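# Wind up the fold-out-crank emergency radio

## Task

Wind up the emergency radio on the side table: swing the folded crank handle up until it stands fully upright, then crank it clockwise (seen from above) by the upright handle until it comes up firmly against its full-wound stop, leaning on the stop for a moment but without forcing it. Then fold the handle back down flat along the crank arm, let go, and leave the other things on the table where they are.

Things in the scene. Friction and masses are not known exactly. Their poses are not given: they have to be found in the camera images.
- radio: The wind-up radio: grey plastic box 130 (x) x 200 (y) x 75 mm high on rubber feet, fixed to the table. Origin at the centre of its underside, z up; yaw varies. On top: crank, gauge slot, and a folded thin aerial along the +x edge. Nothing on it but the crank stands higher than 85 mm.
- hub (a point): On the vertical axis about which the crank turns, 105 mm above the table: the top face of the steel arm (12 mm wide, 8 thick, underside 22 mm above the radio's top), which runs level from here to the pivot; post below it 16 mm diameter. The arm starts at any angle. Clockwise from above winds; 0.7 to 1.9 turns are needed, against about 0.2 Nm (4 N at the handle). The crank stays where it is left.
- pivot (a point): Fold pivot of the handle at the outer end of the crank arm, 50 mm from the hub axis and 116 mm above the table, between two small steel cheeks (18 mm over all, their tops 118 mm above the table). The pivot axis is level and square to the arm. Hub to pivot is the direction of the arm.
- handle_mid (a point): Middle of the handle, a round black plastic sleeve 18 mm in diameter that spins freely about its own length. On its axis, 40 mm from the pivot; the sleeve reaches from 14 to 62 mm from the pivot. Folded, it lies level over the arm, from the pivot back across the hub, its axis 116 mm above the table; upright it points straight up from the pivot.
- fold (a joint): Angle of the handle (rad): 0 = folded flat over the arm, 1.57 = upright, stop at 1.60. It swings in the upright plane of the arm, up and outward. Stiff pivot (0.08 Nm): stays where it is left.
- twist (a joint): Springy twist between crank arm and shaft (rad), 6 Nm per rad: shows the cranking torque, positive when cranked clockwise; 0.03 to 0.04 while winding. Firmly against the full-wound stop is above 0.06 (0.36 Nm, 7.2 N sideways at the handle); above 0.16 (0.96 Nm, 19 N), either way, the radio is being forced.
- gauge (a joint): Wind gauge: white tab in a slot on the radio's top, travel in m along the radio's +x: 0 = run down, 0.030 = full. It follows the crank at 1.875 mm per rad until it is full; then the crank still turns on by 0.1 to 1.3 rad, differently each time, up to the firm stop, which can only be felt.
- tumbler: Glass tumbler, 72 mm diameter at the rim, 100 mm high, beside the radio; origin at the centre of its underside. Leave alone.
- remote: Black remote control 160 x 45 x 18 mm in front of the radio; origin at the centre of its underside. Leave alone.
- spoon: Wooden spoon 240 mm long behind the radio, lying flat; leave alone.
- teapot: White ceramic teapot, 136 mm diameter, 129 mm high; origin at the centre of its underside. Leave alone.
- lunchbox: Closed stainless steel lunch box 134 x 193 x 61 mm with flap clasps; origin at the centre of its underside. Leave alone.
- mug: Blue mug, 80 mm diameter, 85 mm high; origin at the centre of its underside. Leave alone.
Not all that is in view belongs to the job. What is shaped like the radio but yellow is not meant.

How it is judged:
By the outcome, as a careful person would: the job done as asked, in the order asked, and still so for the second after the job is handed in, with the robot touching nothing.
It also fails if it takes over 72 s, if anything falls off the work surface, if the arm or the gripper's body presses on something with over 40 N, if the wrist force passes 120 N, or if a joint passes its speed limit or range.

## Robot

A 6-joint arm with a two-finger parallel gripper is mounted at the origin on the work surface. World frame = base frame: x ahead of the robot, y to its left, z up, the work surface at z = 0. Lengths are in m, angles in rad, forces in N, time in s.
With the tool pointing down it reaches from about 0.375 to 0.9 m from the base axis. Payload 3.1 kg.
Tool frame: the origin (TCP) lies midway between the tips of the shut fingers; the grasp point (between the pads) lies 19 mm behind it (manip.hold_point_z is the distance from the TCP to the grasp point, in m); x points along the fingers, y is the direction in which the jaws open and shut, and the axes are right-handed (so a half turn about x gives the same grasp; the last joint's range is limited). The gripper opens to 85 mm and grips with 20 to 120 N. Pads are 22 mm wide; open, the fingers measure 114 mm over their backs; the gripper's body (76 mm by 85 mm) begins 54 mm behind the grasp point. The pads swing forward as they close: fully open they stand 13 mm farther back than shut.
Start: joints at [-1.512, 0.527, 1.433, -0, 1.181, -0.178], TCP at [0.147, -0.607, 0.231] pointing down, gripper open.
Joint ranges: [-3.08, 3.08], [-0.75, 2.2], [0.22, 2.44], [-1.43, 4.57], [0, 2.65], [-2.85, 2.85]. Speed limits (rad/s): [2.79, 2.79, 3.14, 3.14, 3.14, 3.14].

## Interface

Orientations are given as a unit quaternion [x, y, z, w].
In Python, from station import manip, snapshot gives the robot as it stands.
- The arm moves only by the shell command python3 -m crank 'ROWS' [FORCE]. ROWS is JSON, a list of rows, each a list of 5 numbers: the finger opening in m, from 0 to 0.0854, then the shift along the tool's x, y, z in m, then the turn about the tool's x in rad. In form: [[grip, tx, ty, tz, yaw], ...]. A call has 1 to 5 rows; each row shifts and turns the commanded pose from where the row before left it, along the tool's axes as they then stand; what a row does not reach is not made up. A row lasts 1/10 s, in which the tool goes at most 50 mm and 8.59 degrees, less where a joint would pass 70% of its speed; a pose out of reach is approached as far as the arm can. A call is refused whole if a number of a shift passes 0.05 or a number of a turn 0.15, either way. A call with a gripper value outside its range is refused whole. The fingers move at their own pace and stop on an object; FORCE is the grip in N (left out, the last holds). Time passes only in rows, so rows that do not move let the fingers close. It gives the time, the measured TCP pose, the force and the opening at its end, in the units of the state.
- manip.sense(): the state, without advancing time (a new reading comes with each control period).
- snapshot(name): name is "scene" or "top" or "wrist"; returns a dict with "image" (400x640x3 uint8, blue, green, red), "range_z" (400x640 float32, m along the optical axis (not along the pixel's ray), 0 where there is no reading), "vertical_fov" (degrees; the focal length in pixels is half the picture's height over the tangent of half this angle, whatever the lens; pixels are square), "cx", "cy" (the principal point, pixels), "distortion" ([k1, k2, p1, p2, k3] as OpenCV has them; the pictures are not rectified), "extrinsics" (4x4, takes a point from world to camera coordinates); the wrist camera has in their place "T_tool_cam" (4x4, takes a point from camera to tool coordinates, whose origin is the TCP and whose axes are the tool frame's). Camera axes: x right, y up, looking along -z (the intrinsics and any distortion apply to the point x, -y, -z); pixel columns grow to the right and rows downward; lengths in m; the calibration is good to about 2 mm. A picture is of the moment at which its call begins: read the wrist's pose just before it.
- manip.sign_off(): hands the job in, once; it reports no verdict.
The state is a dict: "t": time; "q": joint angles; "qd": joint speeds; "tau": joint torques, N m; "tcp_pos": TCP position; "tool_rot": TCP orientation; "force": force on the tool from outside, world axes, zero at the start; "ft_torque": the same for the moment, N m; "finger_gap": opening from 0.0 (shut) to 1.0 (fully open).
Only numpy, scipy, OpenCV 4.12 (cv2) and the standard library are available. Lean on these libraries where they do the work, as an engineer would, in place of code of your own. Each camera call takes 0.05 s, during which the arm holds its last target.

## Working session

There is one attempt and no reset: what is moved stays moved. The work goes in short steps, Python scripts to look and compute and a shell command to move; the robot and the scene stay as the last step left them, time stands still between calls to the robot, and variables do not carry over. Pictures are saved under pics/ and viewed, and the job is handed in when it is done.

```bash
ls -la; mkdir -p pics; cat > h.py <<'E'
import numpy as np, cv2, json
from station import manip, snapshot
from scipy.spatial.transform import Rotation as R
def snap(name,fn=None):
    s=manip.sense(); d=snapshot(name); d['state']=s
    if fn: cv2.imwrite('pics/'+fn+'.png',d['image'])
    np.save('/tmp/%s.npy'%(fn or name),d,allow_pickle=True)
    return d
def load(fn): return np.load('/tmp/%s.npy'%fn,allow_pickle=True).item()
def K(d):
    h=d['image'].shape[0]; f=h/2/np.tan(np.radians(d['vertical_fov'])/2)
    return np.array([[f,0,d['cx']],[0,f,d['cy']],[0,0,1]])
def T_wc(d): # camera->world
    if d.get('extrinsics') is not None: return np.linalg.inv(np.array(d['extrinsics']))
    s=d['state']; T=np.eye(4); T[:3,:3]=R.from_quat(s['tool_rot']).as_matrix(); T[:3,3]=s['tcp_pos']
    return T@np.array(d['T_tool_cam'])
def ray(d,u,v):
    p=cv2.undistortPoints(np.array([[[u,v]]],float),K(d),np.array(d['distortion'],float))[0,0]
    T=T_wc(d); return T[:3,3], T[:3,:3]@np.array([p[0],-p[1],-1.])
def atz(d,u,v,z):
    o,r=ray(d,u,v); return o+r*(z-o[2])/r[2]
def px(d,u,v):
    o,r=ray(d,u,v); z=d['range_z'][int(round(v)),int(round(u))]; return o+r*z
def proj(d,P):
    T=np.linalg.inv(T_wc(d)); P=np.atleast_2d(P); c=P@T[:3,:3].T+T[:3,3]
    c=c*np.array([1,-1,-1]); return cv2.projectPoints(c,np.zeros(3),np.zeros(3),K(d),np.array(d['distortion'],float))[0][:,0]
def crop(d,u0,v0,u1,v1,k,fn):
    cv2.imwrite('pics/'+fn+'.png',cv2.resize(d['image'][v0:v1,u0:u1],None,fx=k,fy=k,interpolation=cv2.INTER_CUBIC))
E
python3 - <<'E'
from h import *
print(manip.sense(), manip.hold_point_z)
for n in ['scene','top','wrist']:
    d=snap(n,n+'0'); print(n,d['vertical_fov'],d['cx'],d['cy'],d['distortion'])
    print(T_wc(d).round(3))
E
```

```text
total 12
drwxr-xr-x  3 agent agent 4096 Dec  6 18:20 .
drwxr-xr-x 23 root  root  4096 Dec  6 18:20 ..
drwxr-xr-x  2 agent agent 4096 Dec  6 18:20 pics
{'t': 0.0, 'q': array([-1.51149845e+00,  5.28453993e-01,  1.43393374e+00,  1.74372942e-05,
        1.18143405e+00, -1.78498555e-01]), 'qd': array([-0.00198419, -0.00127146,  0.00078318, -0.0010876 ,  0.00013863,
        0.00059545]), 'tau': array([-4.95592085e-04, -4.42344153e+01, -1.78025633e+01, -2.26052193e-04,
        8.37506843e-03,  2.94489233e-06]), 'tcp_pos': array([ 0.1472156 , -0.60665137,  0.23033113]), 'tool_rot': array([ 0.70216704,  0.08465978, -0.70206176,  0.08308703]), 'force': array([0.22232858, 0.19824012, 0.01749883]), 'ft_torque': array([-0.03489199,  0.06707698, -0.0292561 ]), 'finger_gap': 1.0005756793754412} 0.0187
scene 56.5856259981801 325.01636015913374 197.71405220143865 [-0.02942708  0.          0.          0.          0.        ]
[[ 0.764 -0.552  0.333  0.76 ]
 [ 0.645  0.666 -0.376 -0.326]
 [-0.014  0.502  0.865  0.892]
 [ 0.     0.     0.     1.   ]]
top 46.87499027947479 313.8685133980532 200.72591366056224 [-0.03759153  0.          0.          0.          0.        ]
[[-0.024  0.992 -0.124  0.287]
 [-0.999 -0.027 -0.02   0.002]
 [-0.024  0.123  0.992  1.3  ]
 [ 0.     0.     0.     1.   ]]
wrist 66.39280761771228 313.7901380397609 194.632879118638 [-0.05379918  0.          0.          0.          0.        ]
[[ 0.235  0.922  0.309  0.226]
 [-0.972  0.223  0.073 -0.586]
 [-0.001 -0.318  0.948  0.372]
 [ 0.     0.     0.     1.   ]]
```

View pics/scene0.png

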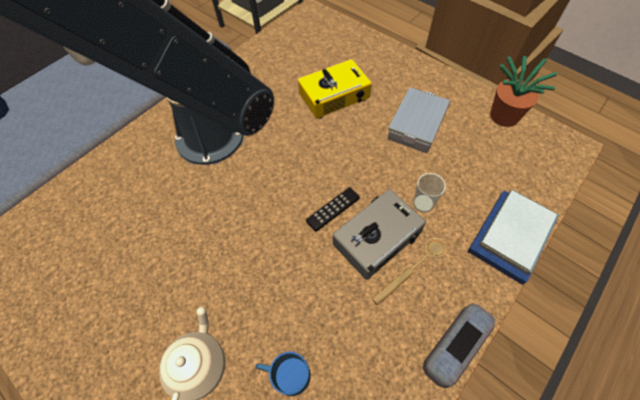

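View pics/top0.png

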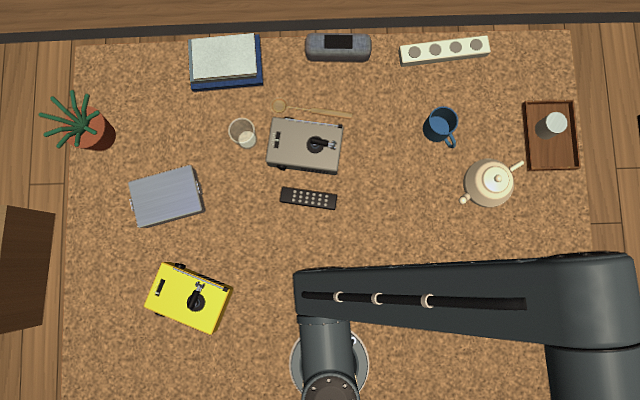

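View pics/wrist0.png

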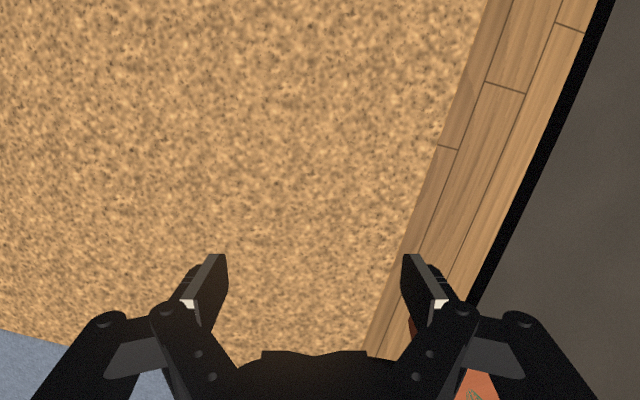

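Two radio-shaped things are in the top view: the grey one at (305,145) and the yellow one at (187,297). The grey one matches, since yellow is excluded and it has the remote in front, the spoon behind and the tumbler beside it. I'll confirm with crops.

```bash
python3 - <<'E'
from h import *
d=load('top0'); crop(d,255,100,355,185,8,'topc')
d=load('scene0'); crop(d,320,180,430,280,6,'scenec')
E
```

```text
(no output)
```

View pics/topc.png

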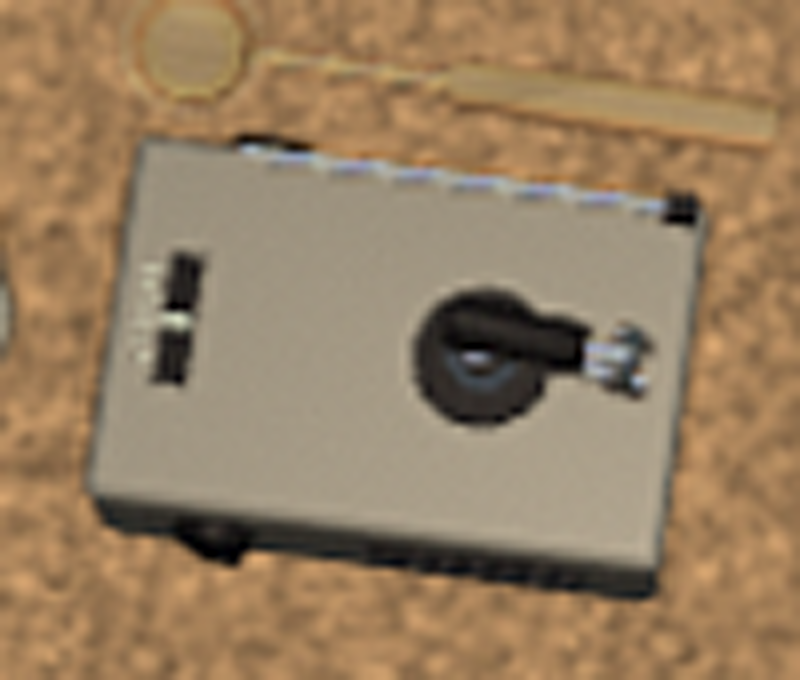

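View pics/scenec.png

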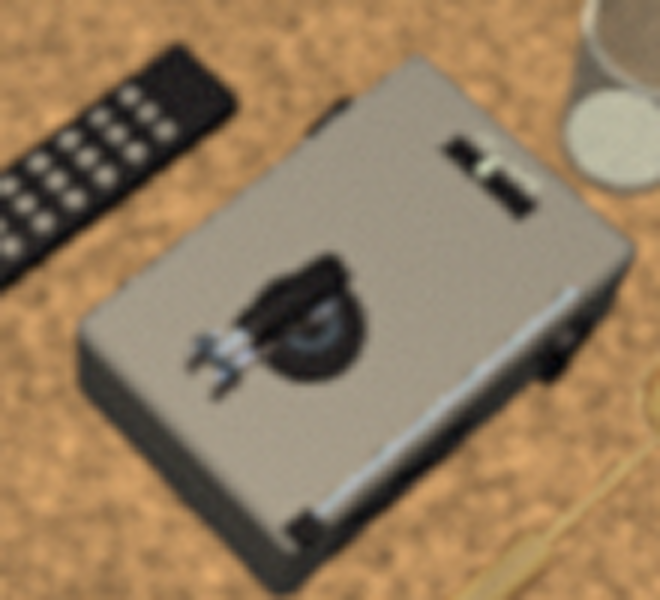

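The crops confirm that the grey radio is the target. Its gauge tab sits about mid-slot, at crop (178,320), and the cheeks are at crop (630,360). Next I'll measure.

```bash
python3 - <<'E'
from h import *
d=load('top0'); f=lambda x,y:(255+(x+.5)/8-.5,100+(y+.5)/8-.5)
print('disc',atz(d,*f(480,357),.078))
print('cheeks',atz(d,*f(636,361),.116)); print('sleeve ends',atz(d,*f(588,348),.12),atz(d,*f(448,325),.12))
for n,p in dict(tl=(140,140),tr=(703,205),br=(655,565),bl=(92,490)).items(): print(n,atz(d,*f(*p),.075))
print('slot',atz(d,*f(192,254),.076),atz(d,*f(168,384),.076),'tab',atz(d,*f(177,320),.077))
d=load('scene0'); g=lambda x,y:(320+(x+.5)/6-.5,180+(y+.5)/6-.5)
print('S disc',atz(d,*g(310,325),.078),'cheeks',atz(d,*g(212,360),.116),'sl ends',atz(d,*g(330,270),.12),atz(d,*g(248,338),.12))
for n,p in dict(tl=(632,245),tr=(295,590),br=(80,330),bl=(415,58)).items(): print(n,atz(d,*g(*p),.075))
E
```

```text
disc [0.59389015 0.02142554 0.078     ]
cheeks [ 0.58146974 -0.03031929  0.116     ]
sleeve ends [ 0.58529328 -0.0146514   0.12      ] [0.59438808 0.03097994 0.12      ]
tl [0.67454858 0.13637637 0.075     ]
tr [ 0.64552774 -0.05590922  0.075     ]
br [ 0.52113766 -0.03573575  0.075     ]
bl [0.55245888 0.15416143 0.075     ]
slot [0.63341083 0.11893104 0.076     ] [0.58821106 0.127736   0.076     ] tab [0.61017412 0.12427165 0.077     ]
S disc [0.59588167 0.02184075 0.078     ] cheeks [ 0.58376188 -0.0296746   0.116     ] sl ends [0.59644052 0.02735066 0.12      ] [ 0.58957316 -0.0153966   0.12      ]
tl [0.67504742 0.13584188 0.075     ]
tr [ 0.65625195 -0.06834188  0.075     ]
br [ 0.52582367 -0.03747239  0.075     ]
bl [0.55508348 0.15262297 0.075     ]
```

```bash
cat >> h.py <<'E'
def toolR(): return R.from_quat(manip.sense()['tool_rot']).as_matrix()
def plan(target,ydir=None):
    s=manip.sense(); M=toolR(); dl=M.T@(np.array(target)-s['tcp_pos'])
    yaw=None
    if ydir is not None:
        y=M.T@np.append(ydir,0); a=np.arctan2(y[2],y[1]); yaw=[(a+np.pi/2)%np.pi-np.pi/2, a]
    print('t',round(s['t'],2),'tcp',s['tcp_pos'].round(4),'F',s['force'].round(1),'gap',round(s['finger_gap'],3),'\ntool delta',dl.round(4),'|',np.linalg.norm(dl).round(3),'yaw',yaw,'q6',s['q'][5].round(2))
E
python3 - <<'E'
from h import *
print(toolR().round(3)); plan([0.55,0.0,0.25],[0.977,-0.21])
E
```

```text
[[-0.     0.236 -0.972]
 [ 0.002 -0.972 -0.236]
 [-1.    -0.002 -0.   ]]
t 0.15 tcp [ 0.1472 -0.6068  0.2305] F [ 0.5  0.2 -0.4] gap 1.0 
tool delta [-0.0185 -0.4949 -0.5344] | 0.729 yaw [np.float64(-1.121271751783168), np.float64(-1.121271751783168)] q6 -0.18
```

```bash
python3 -m crank '[[0.0854,-0.001,-0.033,-0.0356,0],[0.0854,-0.001,-0.033,-0.0356,0],[0.0854,-0.001,-0.033,-0.0356,0],[0.0854,-0.001,-0.033,-0.0356,0],[0.0854,-0.001,-0.033,-0.0356,0]]'
python3 -m crank '[[0.0854,-0.001,-0.033,-0.0356,0],[0.0854,-0.001,-0.033,-0.0356,0],[0.0854,-0.001,-0.033,-0.0356,0],[0.0854,-0.001,-0.033,-0.0356,0],[0.0854,-0.001,-0.033,-0.0356,0]]'
python3 -c "
from h import *
plan([0.55,0.0,0.25],[0.977,-0.21]);print(manip.sense()['q'])"
```

```text
t: 0.65
tcp_pos: [0.282, -0.4033, 0.2362]
tool_rot: [0.702, 0.084, -0.702, 0.083]
force: [0.8, 0.5, 0.4]
finger_gap: 1.001
t: 1.15
tcp_pos: [0.4162, -0.201, 0.2414]
tool_rot: [0.702, 0.084, -0.702, 0.084]
force: [0.7, 0.0, 0.3]
finger_gap: 1.0
t 1.15 tcp [ 0.4162 -0.201   0.2414] F [0.7 0.  0.3] gap 1.0 
tool delta [-0.0086 -0.1639 -0.1774] | 0.242 yaw [np.float64(-1.1215990647098781), np.float64(-1.1215990647098781)] q6 0.64
[-6.92495779e-01  2.94741491e-01  1.81434885e+00  3.13506673e-06
  1.03238556e+00  6.40824028e-01]
```

```bash
python3 -m crank '[[0.06,-0.001,-0.033,-0.0356,0],[0.06,-0.001,-0.033,-0.0356,0],[0.06,-0.001,-0.033,-0.0356,0],[0.06,-0.001,-0.033,-0.0356,-0.14],[0.06,0,-0.033,-0.0356,-0.14]]'
python3 -m crank '[[0.06,0,0,0,-0.14],[0.06,0,0,0,-0.14],[0.06,0,0,0,-0.14],[0.06,0,0,0,-0.14],[0.06,0,0,0,-0.14]]'
python3 -c "
from h import *
plan([0.585,-0.06,0.25],[0.977,-0.21]);print(manip.sense()['q'])
d=snap('wrist','w1')"
```

```text
t: 1.65
tcp_pos: [0.5452, 0.0044, 0.2454]
tool_rot: [0.683, 0.183, -0.683, 0.183]
force: [0.4, -0.2, 0.4]
finger_gap: 0.703
t: 2.15
tcp_pos: [0.5435, 0.0031, 0.245]
tool_rot: [-0.579, -0.406, 0.579, -0.406]
force: [0.2, 0.2, 0.6]
finger_gap: 0.702
t 2.15 tcp [0.5435 0.0031 0.245 ] F [0.2 0.2 0.6] gap 0.702 
tool delta [-0.005   0.0605  0.0452] | 0.076 yaw [np.float64(-0.13518080677428235), np.float64(-0.1351808067742823)] q6 0.15
[-2.00068074e-01  4.01430415e-01  1.62148469e+00  1.82310924e-05
  1.11944996e+00  1.46827123e-01]
```

View pics/w1.png

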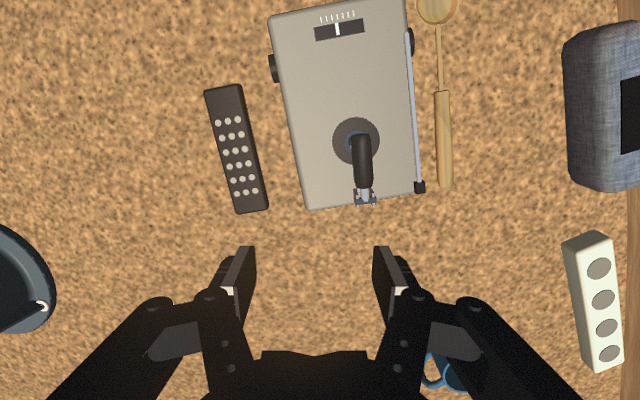

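```bash
python3 - <<'E'
from h import *
d=load('w1'); crop(d,260,0,430,220,3.5,'w1c')
E
```

```text
(no output)
```

View pics/w1c.png

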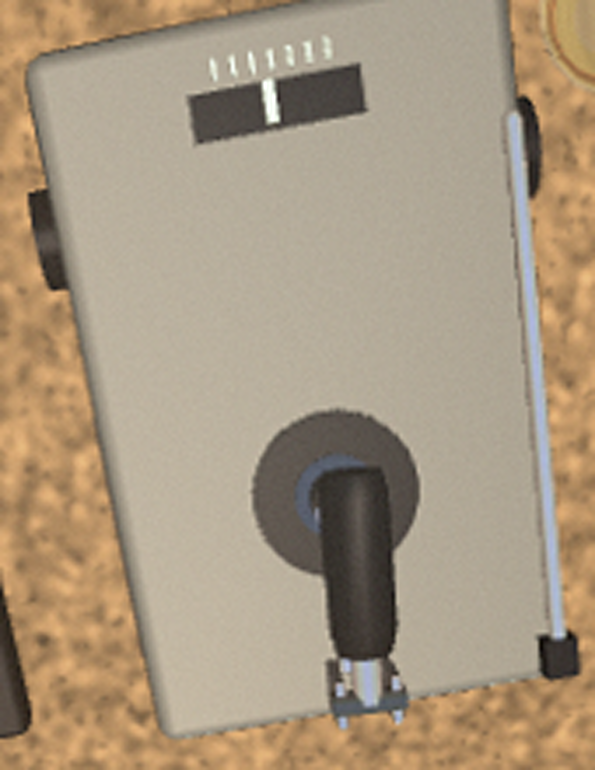

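```bash
python3 - <<'E'
from h import *
d=load('w1'); f=lambda x,y:(260+(x+.5)/3.5-.5,0+(y+.5)/3.5-.5)
print('disc',atz(d,*f(336,491),.078))
print('piv',atz(d,*f(368,690),.116)); print('sleeve axis',atz(d,*f(352,480),.122),atz(d,*f(362,640),.122))
print('depth', px(d,*f(355,560)), px(d,*f(200,600)), px(d,*f(300,540)))
z=np.array([px(d,*f(x,y)) for x in range(280,420,2) for y in range(460,740,2)])
m=z[:,2]>.108; P=z[m]; print(m.sum(), P.mean(0)); 
sl=P[(P[:,1]>-0.015)]; c=sl[:,:2].mean(0); u,s,v=np.linalg.svd(sl[:,:2]-c); print('sleeve c',c,'dir',v[0], 'zmax',np.percentile(sl[:,2],[50,98]))
t=(sl[:,:2]-c)@v[0]; w=(sl[:,:2]-c)@v[1]; print(np.percentile(t,[0,1,99,100]),np.percentile(w,[0,1,99,100]))
E
```

```text
disc [0.59498678 0.02430647 0.078     ]
piv [ 0.58409081 -0.0223172   0.116     ]
sleeve axis [0.5960639  0.03376731 0.122     ] [ 0.58630655 -0.00638672  0.122     ]
depth [0.59070511 0.0146797  0.12337286] [0.54689728 0.00623195 0.07395662] [0.58075072 0.01434125 0.07844958]
4206 [0.58936293 0.00656397 0.12447233]
sleeve c [0.59082985 0.0142516 ] dir [-0.07507209 -0.99717811] zmax [0.12257616 0.12522718]
[-0.06602558 -0.06602558  0.02872018  0.02973599] [-0.0127056  -0.01128673  0.02515476  0.02515476]
```

```bash
python3 -m crank '[[0.05,0,0,0,-0.133]]' >/dev/null; python3 -c "
from h import *
plan([0.5918,0.0128,0.15],[0.974,-0.225])"
```

```text
t 2.3 tcp [0.5435 0.0029 0.2451] F [-0.3 -0.7 -0.2] gap 0.586 
tool delta [ 0.095   0.0451 -0.0202] | 0.107 yaw [np.float64(0.008249980581204852), np.float64(0.008249980581204899)] q6 0.02
```

```bash
python3 -m crank '[[0.05,0,0.0225,-0.01,0.008],[0.05,0,0.0225,-0.01,0],[0.05,0.03,0,0,0],[0.05,0.03,0,0,0],[0.05,0.03,0,0,0]]' ; python3 -c "
from h import *
plan([0.5918,0.0128,0.098],[0.974,-0.225]); d=snap('wrist','w2'); crop(d,200,100,440,400,2,'w2c')"
```

```text
t: 2.8
tcp_pos: [0.5922, 0.0124, 0.1543]
tool_rot: [0.554, 0.439, -0.554, 0.439]
force: [0.4, 0.2, -0.6]
finger_gap: 0.583
t 2.8 tcp [0.5922 0.0124 0.1543] F [ 0.4  0.2 -0.6] gap 0.583 
tool delta [ 0.0563 -0.0005 -0.0003] | 0.056 yaw [np.float64(-0.003331433800422001), np.float64(-0.003331433800421985)] q6 0.06
```

View pics/w2.png

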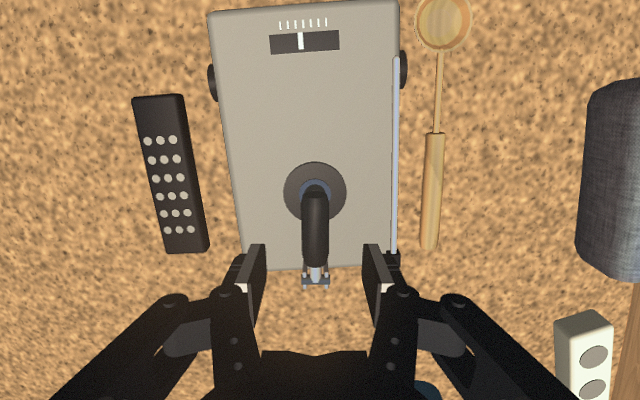

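```bash
python3 -m crank '[[0.05,0.02,0,0,0],[0.05,0.02,0,0,0],[0.05,0.016,0,0,0],[0.05,0,0,0,0],[0.02,0,0,0,0]]' 30; python3 -m crank '[[0.012,0,0,0,0],[0.012,0,0,0,0],[0.012,0,0,0,0]]' ; python3 -c "
from h import *
plan([0.5918,0.0128,0.098],[0.974,-0.225]); d=snap('wrist','w3')"
```

```text
t: 3.35
tcp_pos: [0.5923, 0.0123, 0.0998]
tool_rot: [0.554, 0.44, -0.554, 0.44]
force: [0.1, -0.9, 1.1]
finger_gap: 0.431
t: 3.65
tcp_pos: [0.5928, 0.0122, 0.1006]
tool_rot: [0.554, 0.439, -0.553, 0.44]
force: [-0.2, 0.0, 2.6]
finger_gap: 0.197
t 3.65 tcp [0.5928 0.0122 0.1006] F [-0.2  0.   2.6] gap 0.197 
tool delta [ 0.0026 -0.0012 -0.0004] | 0.003 yaw [np.float64(-0.001089126247906469), np.float64(-0.0010891262479064963)] q6 0.06
```

View pics/w3.png

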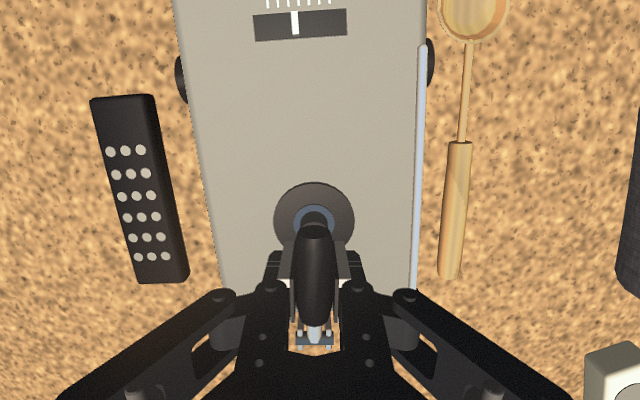

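```bash
python3 -m crank '[[0.012,-0.0063,0,0.0005,0],[0.012,-0.0061,0,0.0015,0],[0.012,-0.0058,0,0.0024,0],[0.012,-0.0053,0,0.0033,0],[0.012,-0.0048,0,0.0041,0]]' 30;  python3 -c "
from h import *
plan([0.5918,0.0128,0.098],[0.974,-0.225]); d=snap('wrist','w4')"
```

```text
t: 4.2
tcp_pos: [0.5894, 0.0014, 0.1278]
tool_rot: [0.554, 0.44, -0.553, 0.439]
force: [3.9, 4.2, -7.7]
finger_gap: 0.198
t 4.2 tcp [0.5894 0.0014 0.1278] F [ 3.9  4.2 -7.7] gap 0.198 
tool delta [ 0.0298 -0.0002 -0.0116] | 0.032 yaw [np.float64(-0.0015087168556950914), np.float64(-0.0015087168556951432)] q6 0.04
```

View pics/w4.png

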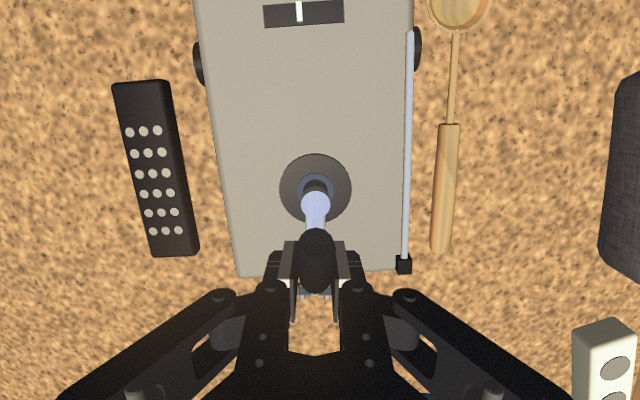

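The handle is rising and its end now stands at about (317,245). The bare arm and hub show at (315,205). I'll continue the arc.

```bash
python3 -m crank '[[0.012,-0.0041,0,0.0048,0],[0.012,-0.0033,0,0.0053,0],[0.012,-0.0024,0,0.0058,0],[0.012,-0.0015,0,0.0061,0],[0.012,-0.0005,0,0.0063,0]]' 30;  python3 -c "
from h import *
plan([0.5918,0.0128,0.098],[0.974,-0.225]); d=snap('wrist','w5');d=snap('scene','s5');crop(d,300,150,450,280,5,'s5c')"
```

```text
t: 4.75
tcp_pos: [0.5835, -0.0252, 0.1406]
tool_rot: [0.555, 0.44, -0.553, 0.439]
force: [3.3, 7.7, -0.2]
finger_gap: 0.195
t 4.75 tcp [ 0.5835 -0.0252  0.1406] F [ 3.3  7.7 -0.2] gap 0.195 
tool delta [ 0.0428 -0.0007 -0.0388] | 0.058 yaw [np.float64(-0.002193587969369304), np.float64(-0.002193587969369248)] q6 -0.01
```

View pics/w5.png

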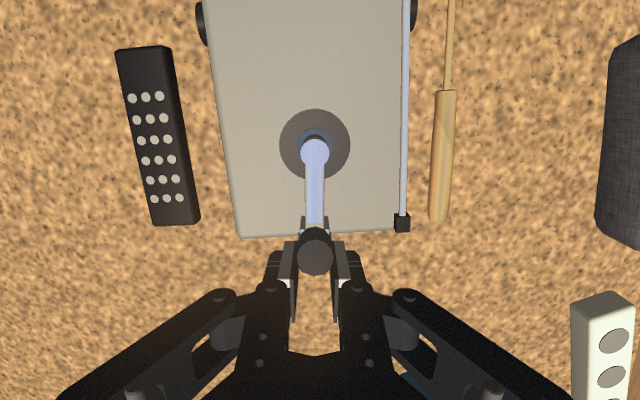

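View pics/s5c.png

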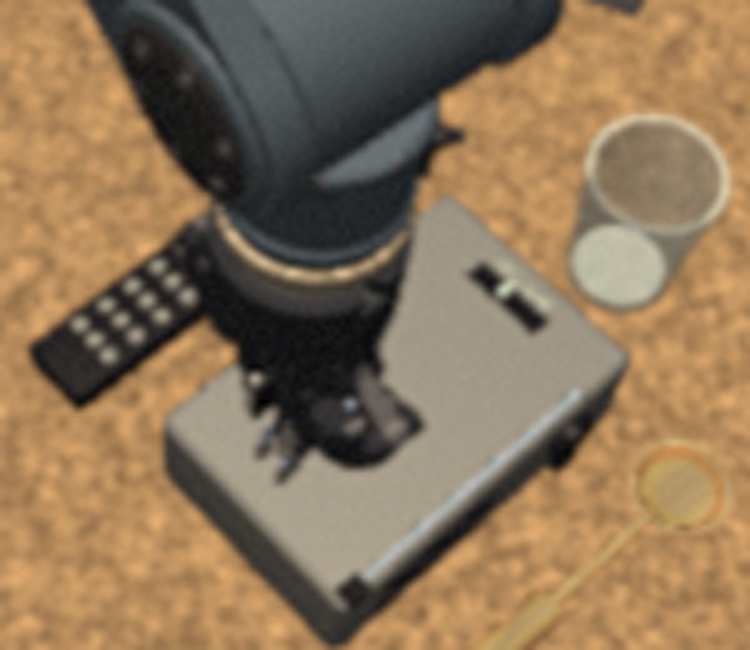

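```bash
python3 -m crank '[[0.012,0,0,0.001,0],[0.012,0,0,0.001,0],[0.012,0,0,0,0]]' 30;  python3 -c "
from h import *
M=toolR(); s=manip.sense(); print('F tool',M.T@s['force']); plan([0.5828,-0.0262,0.14])
d=snap('wrist','w6'); crop(d,260,100,370,300,4,'w6c')"
```

```text
t: 5.15
tcp_pos: [0.5832, -0.0272, 0.141]
tool_rot: [0.555, 0.44, -0.553, 0.439]
force: [3.5, 7.2, 0.4]
finger_gap: 0.196
F tool [-0.35591333  1.82443759 -7.78820637]
t 5.15 tcp [ 0.5832 -0.0272  0.141 ] F [3.5 7.2 0.4] gap 0.196 
tool delta [ 0.001  -0.0006 -0.0008] | 0.001 yaw None q6 -0.01
```

View pics/w6c.png

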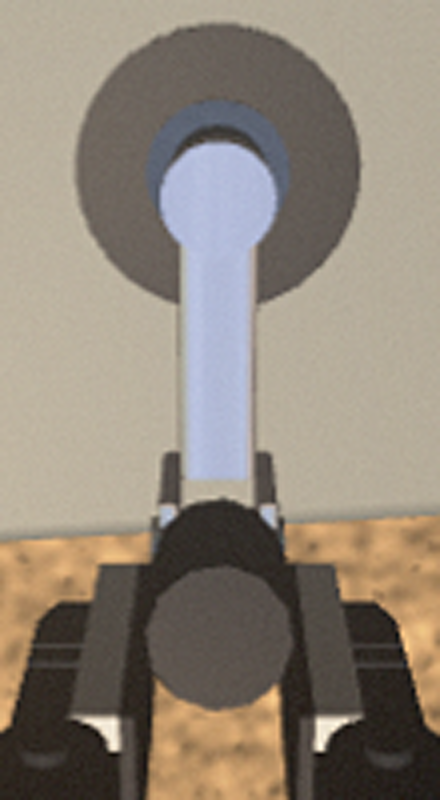

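```bash
python3 - <<'E'
from h import *
d=load('w6'); f=lambda x,y:(260+(x+.5)/4-.5,100+(y+.5)/4-.5)
hub=atz(d,*f(218,199),.105); print('hub',hub,'disc',atz(d,*f(218,163),.078))
cap=px(d,*f(219,637)); print('cap depth',cap,'cap@.179',atz(d,*f(219,637),.179), 'hub depth',px(d,*f(218,199)))
M=toolR(); out=M[:2,2]; out/=np.linalg.norm(out); print('out',out)
piv=hub[:2]+.05*out; print('piv expected',piv,'cap minus piv along out, lateral',(cap[:2]-piv)@out,(cap[:2]-piv)@M[:2,1])
d5=load('w5'); 
E
```

```text
hub [0.59429243 0.02330439 0.105     ] disc [0.59470408 0.02453927 0.078     ]
cap depth [ 0.58678499 -0.00787357  0.17463274] cap@.179 [ 0.58734468 -0.00537895  0.179     ] hub depth [0.59429895 0.02333578 0.10518147]
out [-0.22712976 -0.9738645 ]
piv expected [ 0.58293594 -0.02538884] cap minus piv along out, lateral -0.017931728621418366 -0.00022988234181098267
```

```bash
python3 - <<'E'
from h import *
piv=np.array([.5829,-.0255,.116]); out=np.array([-.227,-.974,0]); 
for n in ['w4','w5','w6']:
    d=load(n); s=d['state']; M=R.from_quat(s['tool_rot']).as_matrix()
    print(n,'tips/grasp',proj(d,[s['tcp_pos']+M@np.array([-x,0,0]) for x in(0,.0187,.04)]).round(0).tolist(), 'edges',proj(d,[s['tcp_pos']+M@np.array([-.0187,y,z]) for y in(-.009,.009) for z in (-.011,.011)]).round(0).tolist())
    for th in (45,60,70,75,80,85,90):
        a=np.radians(th); c=piv+.062*(-out*np.cos(a)+np.array([0,0,np.sin(a)])); print(th,proj(d,c).round(0).tolist(),end=' ')
    print()
E
```

```text
w4 tips/grasp [[316.0, 259.0], [316.0, 279.0], [316.0, 309.0]] edges [[296.0, 259.0], [297.0, 299.0], [336.0, 259.0], [335.0, 298.0]]
45 [[316.0, 264.0]] 60 [[316.0, 306.0]] 70 [[316.0, 334.0]] 75 [[316.0, 347.0]] 80 [[316.0, 359.0]] 85 [[316.0, 371.0]] 90 [[316.0, 381.0]] 
w5 tips/grasp [[316.0, 259.0], [316.0, 279.0], [316.0, 309.0]] edges [[296.0, 259.0], [297.0, 299.0], [336.0, 259.0], [335.0, 298.0]]
45 [[315.0, 192.0]] 60 [[315.0, 229.0]] 70 [[315.0, 256.0]] 75 [[315.0, 269.0]] 80 [[315.0, 282.0]] 85 [[315.0, 294.0]] 90 [[315.0, 306.0]] 
w6 tips/grasp [[316.0, 259.0], [316.0, 279.0], [316.0, 309.0]] edges [[296.0, 259.0], [297.0, 299.0], [336.0, 259.0], [335.0, 298.0]]
45 [[315.0, 187.0]] 60 [[315.0, 224.0]] 70 [[315.0, 251.0]] 75 [[315.0, 265.0]] 80 [[315.0, 278.0]] 85 [[315.0, 290.0]] 90 [[315.0, 301.0]]
```

```bash
python3 - <<'E'
from h import *
d=load('w5'); crop(d,230,100,400,340,3,'w5c')
E
```

```text
(no output)
```

View pics/w5c.png

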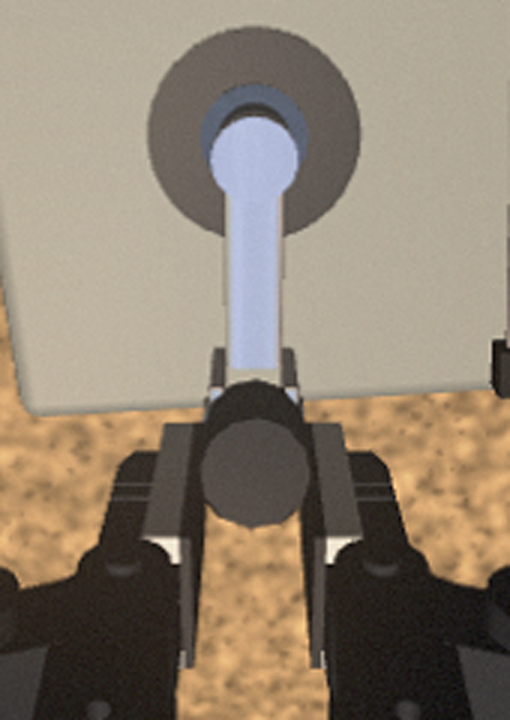

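The handle follows the pads, with fold at about 70° then 73°, but it sits near the pads' inner edge. I'll push further outward.

```bash
python3 -m crank '[[0.012,0,0,0.003,0],[0.012,0,0,0.003,0],[0.012,0,0,0.002,0]]' 30;  python3 -c "
from h import *
M=toolR(); s=manip.sense(); print('F tool',M.T@s['force']); plan([0.5828,-0.0262,0.14])
d=snap('wrist','w7'); crop(d,260,60,370,300,3,'w7c')
piv=np.array([.5829,-.0255,.116]); out=np.array([-.227,-.974,0]); 
for th in (70,75,80,85,90):
        a=np.radians(th); c=piv+.062*(-out*np.cos(a)+np.array([0,0,np.sin(a)])); print(th,((proj(d,c)[0]-[260,60])*3).round(0).tolist(),end=' ')
"
```

```text
t: 5.5
tcp_pos: [0.5815, -0.0349, 0.1412]
tool_rot: [0.555, 0.44, -0.552, 0.439]
force: [2.1, 6.1, 2.2]
finger_gap: 0.191
F tool [-2.15564798  0.71069021 -6.43297542]
t 5.5 tcp [ 0.5815 -0.0349  0.1412] F [2.1 6.1 2.2] gap 0.191 
tool delta [ 0.0012 -0.0007 -0.0088] | 0.009 yaw None q6 -0.03
70 [164.0, 520.0] 75 [164.0, 561.0] 80 [164.0, 601.0] 85 [164.0, 639.0] 90 [164.0, 674.0]
```

View pics/w7c.png

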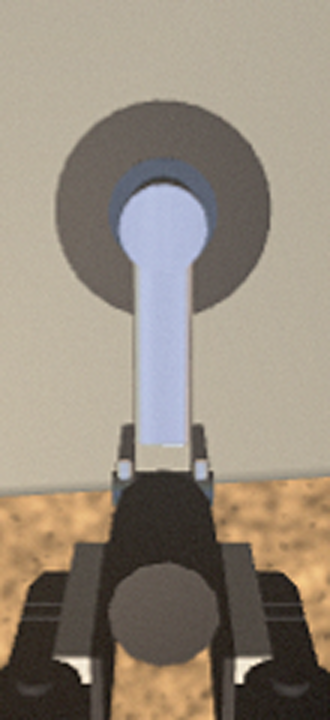

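Fold is about 82°. I'll release, centre over the pivot and turn a quarter so the jaws close radially, which will square the handle upright.

```bash
python3 -m crank '[[0.06,0,0,0,0],[0.06,0,0,0,0],[0.06,0,-0.0006,-0.0085,0],[0.06,0,0,0,0.15],[0.06,0,0,0,0.15]]'
python3 -m crank '[[0.06,0,0,0,0.15],[0.06,0,0,0,0.15],[0.06,0,0,0,0.15],[0.06,0,0,0,0.15],[0.06,0,0,0,0.15]]'
python3 -m crank '[[0.06,0,0,0,0.15],[0.06,0,0,0,0.15],[0.06,0,0,0,0.15],[0.06,0,0,0,0.07],[0.06,0,0,0,0]]'
python3 -c "
from h import *
plan([0.5828,-0.026,0.139],[-.227,-.974]);d=snap('wrist','w8')"
```

```text
t: 6.05
tcp_pos: [0.5817, -0.0278, 0.1395]
tool_rot: [-0.614, -0.351, 0.615, -0.35]
force: [-0.2, -0.3, -0.4]
finger_gap: 0.701
t: 6.55
tcp_pos: [0.5817, -0.0279, 0.1394]
tool_rot: [-0.699, -0.101, 0.7, -0.101]
force: [-0.3, 0.7, -0.0]
finger_gap: 0.699
t: 7.05
tcp_pos: [0.5817, -0.0279, 0.1394]
tool_rot: [-0.702, 0.08, 0.703, 0.08]
force: [0.6, -0.2, 0.3]
finger_gap: 0.705
t 7.05 tcp [ 0.5817 -0.0279  0.1394] F [ 0.6 -0.2  0.3] gap 0.705 
tool delta [ 0.0004 -0.0021 -0.0006] | 0.002 yaw [np.float64(0.0022110165962181405), np.float64(0.002211016596218191)] q6 1.56
```

View pics/w8.png

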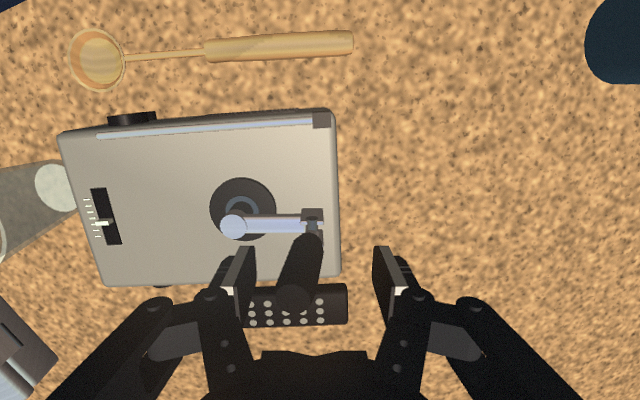

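```bash
python3 -c "
from h import *
d=load('w8'); crop(d,200,160,350,320,4,'w8c')"
```

```text
(no output)
```

View pics/w8c.png

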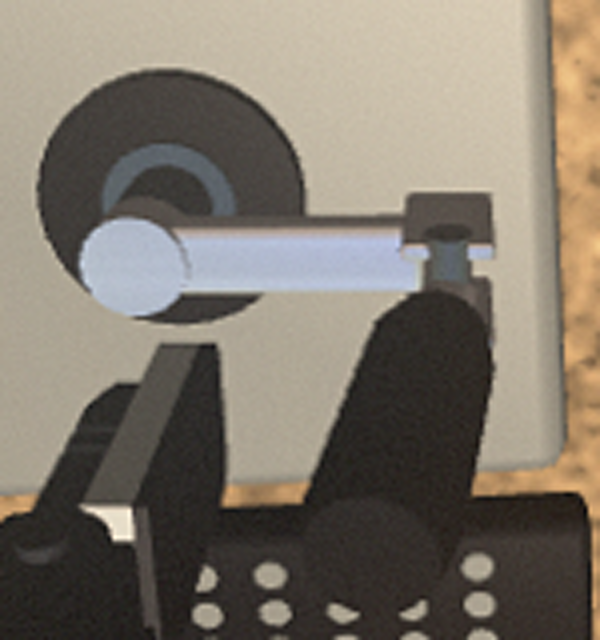

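```bash
python3 -c "
from h import *
d=load('w8'); f=lambda x,y:(200+(x+.5)/4-.5,160+(y+.5)/4-.5)
hub=atz(d,*f(135,267),.105); hd=px(d,*f(135,267)); arm=atz(d,*f(410,262),.105); print(hub,hd,arm,(arm-hub)[:2]/np.linalg.norm(arm-hub))
print('disc',atz(d,*f(172,197),.078)); print('cheek mid top edges',atz(d,*f(446,263),.116)); cap=px(d,*f(372,552)); print('cap',cap)
"
```

```text
[0.59426716 0.022872   0.105     ] [0.59441129 0.02272616 0.10537935] [ 0.5853494  -0.01979429  0.105     ] [-0.20459084 -0.97884758]
disc [0.59559963 0.02251573 0.078     ]
cheek mid top edges [ 0.58872944 -0.02650296  0.116     ]
cap [ 0.58529109 -0.01838231  0.1764232 ]
```

```bash
python3 -m crank '[[0.06,0.001,-0.0017,-0.0012,0],[0.03,0,0,0,0],[0.012,0,0,0,0],[0.012,0,0,0,0],[0.012,0,0,0,0]]' 40
python3 -c "
from h import *
plan([0.5833,-0.0265,0.139],[-.227,-.974]);d=snap('wrist','w9');crop(d,200,160,350,320,4,'w9c')"
```

```text
t: 7.6
tcp_pos: [0.5838, -0.0268, 0.1388]
tool_rot: [0.703, -0.08, -0.702, -0.08]
force: [0.6, 0.5, 3.1]
finger_gap: 0.195
t 7.6 tcp [ 0.5838 -0.0268  0.1388] F [0.6 0.5 3.1] gap 0.195 
tool delta [-0.0002 -0.0001  0.0005] | 0.001 yaw [np.float64(0.0020875698508222573), np.float64(0.0020875698508221983)] q6 1.56
```

View pics/w9c.png

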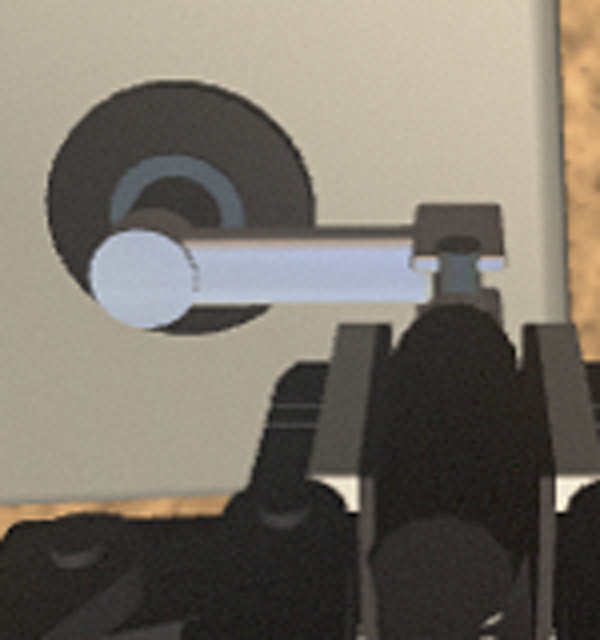

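```bash
python3 -c "
from h import *
d=load('w9'); f=lambda x,y:(200+(x+.5)/4-.5,160+(y+.5)/4-.5)
hub=atz(d,*f(144,279),.105); print('hub',hub)
cap=px(d,*f(448,590)); piv=np.array([.5835,-.0257]); out=np.array([-.222,-.975]); print('cap',cap,(cap[:2]-piv)@out)
cap=px(d,*f(448,565));print('cap',cap,(cap[:2]-piv)@out)
s=np.array([px(d,*f(x,588)) for x in range(360,540,12)]); print(s.round(4))
"
```

```text
hub [0.5942626  0.02303352 0.105     ]
cap [ 0.58268044 -0.02418338  0.17809988] -0.0012967596560103539
cap [ 0.58504293 -0.02473134  0.17725127] -0.0012869784506653952
[[ 0.5822 -0.0145  0.1746]
 [ 0.584  -0.0165  0.1773]
 [ 0.5833 -0.0175  0.1767]
 [ 0.583  -0.0187  0.1767]
 [ 0.5821 -0.0198  0.1759]
 [ 0.5822 -0.0211  0.1764]
 [ 0.5824 -0.0224  0.1769]
 [ 0.5822 -0.0237  0.1771]
 [ 0.5814 -0.0247  0.1764]
 [ 0.5816 -0.026   0.1771]
 [ 0.582  -0.0274  0.1779]
 [ 0.5816 -0.0285  0.1776]
 [ 0.581  -0.0297  0.1773]
 [ 0.4528 -0.0109  0.0167]
 [ 0.4522 -0.014   0.0168]]
```

```bash
for i in 1 2 ; do python3 -m crank '[[0.012,0,0.0012,0,0],[0.012,0,0,0,0]]' | grep -E 'tcp|force'; done
python3 -c "
from h import *
s=manip.sense();print('Ftool',toolR().T@s['force'])
d=snap('wrist','w10');crop(d,200,160,350,320,4,'w10c')
f=lambda x,y:(200+(x+.5)/4-.5,160+(y+.5)/4-.5)
s=np.array([px(d,*f(x,588)) for x in range(340,580,4)]); s=s[s[:,2]>.17]; print(s[[0,1,-2,-1]].round(4))
"
```

```text
tcp_pos: [0.5835, -0.0272, 0.1385]
force: [0.4, 2.5, 1.7]
tcp_pos: [0.5833, -0.0277, 0.1384]
force: [0.9, 6.2, 0.9]
Ftool [-0.86597994 -6.21172034  0.49905967]
[[ 0.5969 -0.0193  0.1937]
 [ 0.5969 -0.0196  0.1937]
 [ 0.5922 -0.0387  0.1933]
 [ 0.5922 -0.0391  0.1934]]
```

View pics/w10c.png

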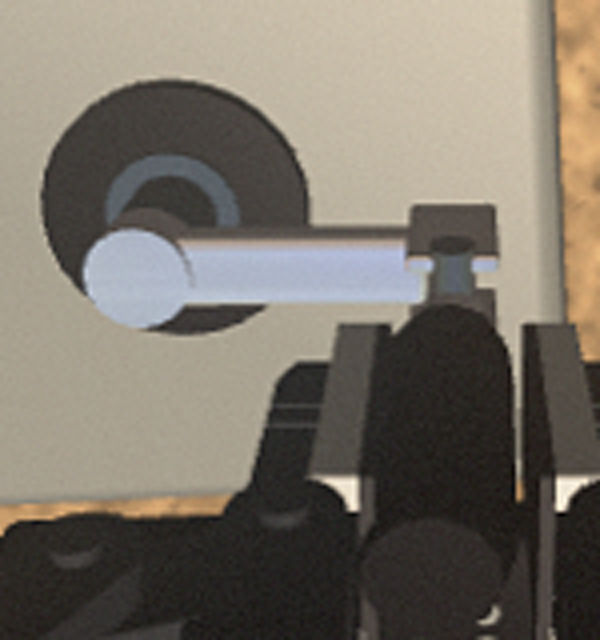

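```bash
python3 -c "
from h import *
d=load('w10');crop(d,240,220,400,400,4,'w10d')
im=cv2.imread('pics/w10d.png'); cv2.imwrite('pics/w10d.png',np.clip(im.astype(float)*2.5,0,255).astype(np.uint8)[:600])
"
```

```text
(no output)
```

View pics/w10d.png

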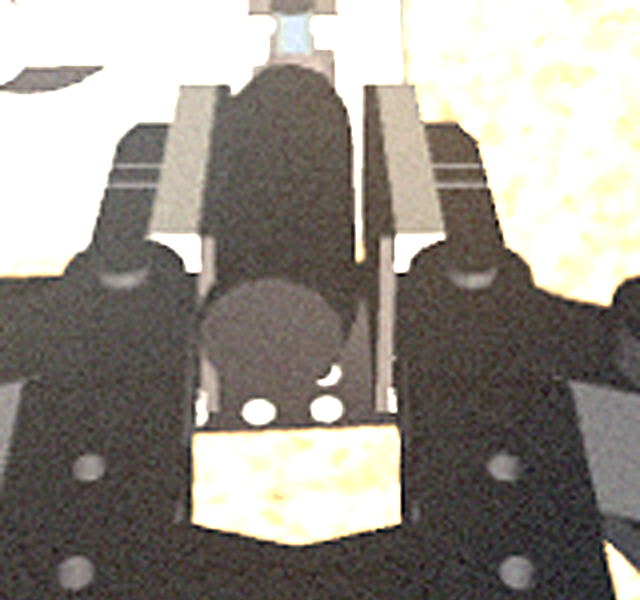

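```bash
for i in 1 2 ; do python3 -m crank '[[0.012,0,0.0015,0,0],[0.012,0,0,0,0]]' | grep -E 'tcp|force'; done
python3 -c "
from h import *
d=snap('wrist','w11');crop(d,240,220,400,400,4,'w11d')
im=cv2.imread('pics/w11d.png'); cv2.imwrite('pics/w11d.png',np.clip(im.astype(float)*2.5,0,255).astype(np.uint8)[:600])
"
```

```text
tcp_pos: [0.5831, -0.0282, 0.1383]
force: [2.2, 9.5, 0.7]
tcp_pos: [0.5829, -0.0285, 0.1382]
force: [3.1, 11.8, -0.1]
```

View pics/w11d.png

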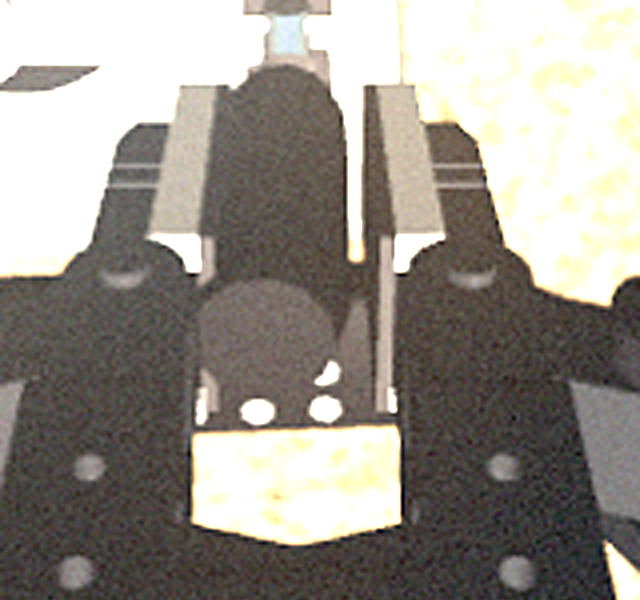

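```bash
python3 -c "
from h import *
hub=np.array([.59427,.0230]); out=np.array([-.222,-.975]); piv=np.append(hub+.05*out,.116); o=np.append(out,0)
for n in ('w8','w11'):
  d=load(n)
  for th in (80,83,86,90,91.7):
    a=np.radians(th); c=[piv+r*(-o*np.cos(a)+np.array([0,0,np.sin(a)])) for r in (0.0,.014,.063)]
    print(n,th,((proj(d,c)-[240,220])*4).round(0).tolist())
  print('hub',proj(d,np.append(hub,.105)))
"
```

```text
w8 80 [[288.0, 56.0], [270.0, 100.0], [177.0, 324.0]]
w8 83 [[288.0, 56.0], [275.0, 100.0], [209.0, 327.0]]
w8 86 [[288.0, 56.0], [281.0, 100.0], [241.0, 329.0]]
w8 90 [[288.0, 56.0], [288.0, 100.0], [285.0, 330.0]]
w8 91.7 [[288.0, 56.0], [291.0, 100.0], [303.0, 330.0]]
hub [[233.18215647 226.41209926]]
w11 80 [[287.0, 67.0], [268.0, 112.0], [171.0, 342.0]]
w11 83 [[287.0, 67.0], [273.0, 112.0], [202.0, 345.0]]
w11 86 [[287.0, 67.0], [278.0, 113.0], [235.0, 347.0]]
w11 90 [[287.0, 67.0], [285.0, 113.0], [278.0, 348.0]]
w11 91.7 [[287.0, 67.0], [288.0, 113.0], [297.0, 348.0]]
hub [[232.86567314 229.03113766]]
```

The cap's position relative to prediction did not change between w10 and w11 (about 89–90°), while the force rose to 12 N. So the handle is at its upright stop. I'll relax the radial push, grip harder and compute the circle rows.

```bash
python3 -m crank '[[0.012,0,-0.0025,0,0],[0.012,0,0,0,0],[0.012,0,0,0,0]]' 60 | grep -E 't:|tcp|force'
cat >> h.py <<'E'
HUB=np.array([.59427,.0230])
def circ(phi0,step,n,r=50.):
    ph=phi0+step*np.arange(n+1); P=np.round(r*np.c_[np.cos(ph),np.sin(ph)],1); D=np.diff(P,axis=0)/1000
    print(json.dumps([[0.012,0,round(a,4),round(b,4),0] for a,b in D]).replace(' ',''), 'end phi',ph[-1])
def tang():
    s=manip.sense(); v=s['tcp_pos'][:2]-HUB; r=np.linalg.norm(v); o=v/r; c=np.array([o[1],-o[0]]) # clockwise tangent
    F=-s['force'][:2]; ft=F@c; fr=F@o
    print('t %.2f r %.1f ang %.2f  tool pushes: cw %.1f out %.1f  Fz %.1f gap %.3f'%(s['t'],r*1000,np.arctan2(o[1],o[0]),ft,fr,s['force'][2],s['finger_gap']),'cw',c.round(2))
E
python3 -c "
from h import *
tang(); circ(0,2*np.pi/60,5); circ(2*np.pi/12,2*np.pi/30,5)"
```

```text
t: 8.85
tcp_pos: [0.5833, -0.0279, 0.1385]
tool_rot: [0.703, -0.079, -0.702, -0.081]
force: [1.7, 6.4, 1.3]
t 8.85 r 52.0 ang -1.78  tool pushes: cw 0.3 out 6.6  Fz 1.3 gap 0.194 cw [-0.98  0.21]
[[0.012,0,-0.0003,0.0052,0],[0.012,0,-0.0008,0.0052,0],[0.012,0,-0.0013,0.0051,0],[0.012,0,-0.0019,0.0048,0],[0.012,0,-0.0024,0.0047,0]] end phi 0.5235987755982988
[[0.012,0,-0.0061,0.0085,0],[0.012,0,-0.0078,0.007,0],[0.012,0,-0.0091,0.0052,0],[0.012,0,-0.0099,0.0032,0],[0.012,0,-0.0104,0.0011,0]] end phi 1.5707963267948966
```

Back off another 1.2 mm, then do the first slow 30° of cranking.

```bash
python3 -m crank '[[0.012,0,-0.0012,0,0],[0.012,0,0,0,0]]' 60 | grep -E 'force'
python3 -m crank '[[0.012,0,-0.0003,0.0052,0],[0.012,0,-0.0008,0.0052,0],[0.012,0,-0.0013,0.0051,0],[0.012,0,-0.0019,0.0048,0],[0.012,0,-0.0024,0.0047,0]]' | grep force
python3 -c "
from h import *
tang();d=snap('wrist','w12');tang()"
```

```text
force: [0.0, 3.9, 2.7]
force: [4.8, 0.9, -0.3]
t 9.55 r 51.2 ang -2.23  tool pushes: cw 3.3 out 3.7  Fz -0.3 gap 0.187 cw [-0.79  0.61]
t 9.60 r 51.3 ang -2.26  tool pushes: cw 1.9 out 4.5  Fz -0.1 gap 0.189 cw [-0.77  0.63]
```

View pics/w12.png

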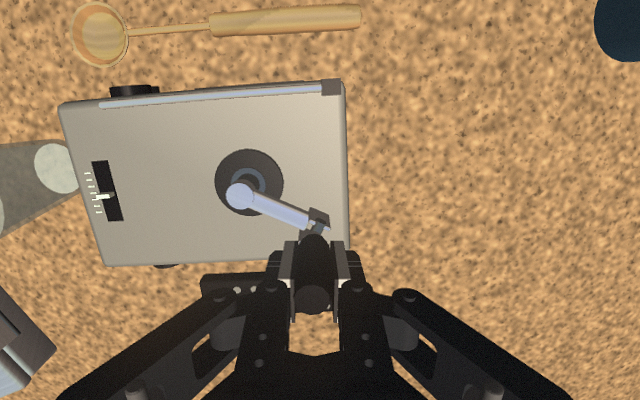

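The crank turned and the handle stands upright at (313,300). I'll continue the circle.

```bash
python3 -m crank '[[0.012,0,-0.0061,0.0085,0],[0.012,0,-0.0078,0.007,0],[0.012,0,-0.0091,0.0052,0],[0.012,0,-0.0099,0.0032,0],[0.012,0,-0.0104,0.0011,0]]' | grep force
python3 -c "
from h import *
tang();d=snap('wrist','w13');
for k in (1,2,3,4,5): circ(np.pi/2+(k-1)*np.pi/3,2*np.pi/30,5)"
```

```text
force: [0.1, -4.4, 4.5]
t 10.10 r 50.3 ang 2.96  tool pushes: cw 4.3 out 0.9  Fz 4.5 gap 0.195 cw [0.18 0.98]
[[0.012,0,-0.0104,-0.0011,0],[0.012,0,-0.0099,-0.0032,0],[0.012,0,-0.0091,-0.0052,0],[0.012,0,-0.0078,-0.007,0],[0.012,0,-0.0061,-0.0085,0]] end phi 2.617993877991494
[[0.012,0,-0.0043,-0.0095,0],[0.012,0,-0.0021,-0.0103,0],[0.012,0,0.0,-0.0104,0],[0.012,0,0.0021,-0.0103,0],[0.012,0,0.0043,-0.0095,0]] end phi 3.6651914291880914
[[0.012,0,0.0061,-0.0085,0],[0.012,0,0.0078,-0.007,0],[0.012,0,0.0091,-0.0052,0],[0.012,0,0.0099,-0.0032,0],[0.012,0,0.0104,-0.0011,0]] end phi 4.71238898038469
[[0.012,0,0.0104,0.0011,0],[0.012,0,0.0099,0.0032,0],[0.012,0,0.0091,0.0052,0],[0.012,0,0.0078,0.007,0],[0.012,0,0.0061,0.0085,0]] end phi 5.759586531581287
[[0.012,0,0.0043,0.0095,0],[0.012,0,0.0021,0.0103,0],[0.012,0,0.0,0.0104,0],[0.012,0,-0.0021,0.0103,0],[0.012,0,-0.0043,0.0095,0]] end phi 6.8067840827778845
```

View pics/w13.png

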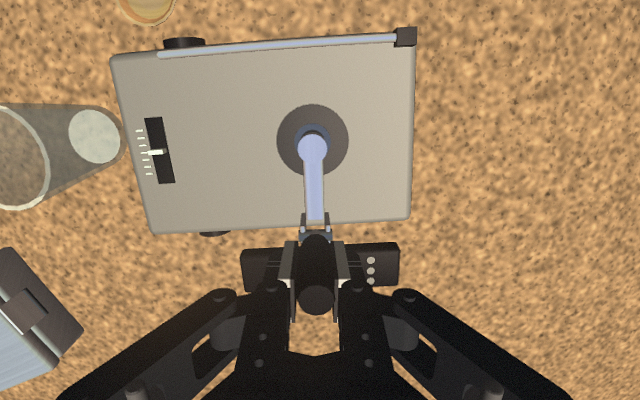

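```bash
python3 -m crank '[[0.012,0,-0.0104,-0.0011,0],[0.012,0,-0.0099,-0.0032,0],[0.012,0,-0.0091,-0.0052,0],[0.012,0,-0.0078,-0.007,0],[0.012,0,-0.0061,-0.0085,0]]' | grep force
python3 -c "
from h import *
tang()"
python3 -m crank '[[0.012,0,-0.0043,-0.0095,0],[0.012,0,-0.0021,-0.0103,0],[0.012,0,0.0,-0.0104,0],[0.012,0,0.0021,-0.0103,0],[0.012,0,0.0043,-0.0095,0]]' | grep force
python3 -c "
from h import *
tang();d=snap('wrist','w14');"
```

```text
force: [-3.4, -1.5, 8.2]
t 10.65 r 49.8 ang 1.93  tool pushes: cw 3.7 out 0.2  Fz 8.2 gap 0.194 cw [0.94 0.35]
force: [-0.5, 3.9, 7.0]
t 11.15 r 49.9 ang 0.86  tool pushes: cw 2.9 out -2.6  Fz 7.0 gap 0.196 cw [ 0.75 -0.66]
```

View pics/w14.png

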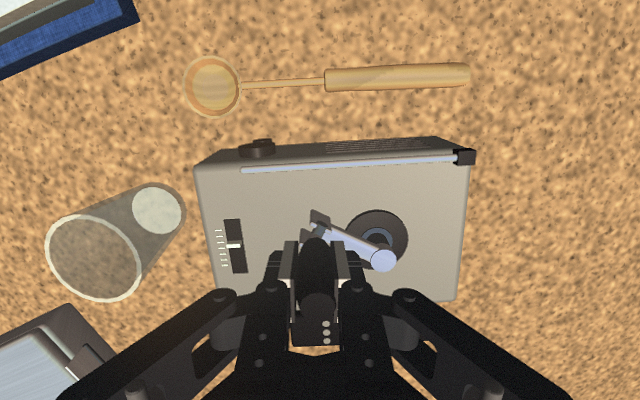

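```bash
python3 -m crank '[[0.012,-0.001,0.0061,-0.0085,0],[0.012,0,0.0078,-0.007,0],[0.012,0,0.0091,-0.0052,0],[0.012,0,0.0099,-0.0032,0],[0.012,0,0.0104,-0.0011,0]]' | grep -E 'tcp|force'
python3 -c "
from h import *
tang()"
python3 -m crank '[[0.012,0,0.0104,0.0011,0],[0.012,0,0.0099,0.0032,0],[0.012,0,0.0091,0.0052,0],[0.012,0,0.0078,0.007,0],[0.012,0,0.0061,0.0085,0]]' | grep force
python3 -c "
from h import *
tang();d=snap('wrist','w15');"
```

```text
tcp_pos: [0.6435, 0.0107, 0.1393]
force: [2.5, 3.3, 3.6]
t 11.70 r 50.7 ang -0.24  tool pushes: cw 3.8 out -1.6  Fz 3.6 gap 0.191 cw [-0.24 -0.97]
force: [1.6, 5.7, 1.8]
t 12.20 r 51.9 ang -1.31  tool pushes: cw 3.0 out 5.1  Fz 1.8 gap 0.197 cw [-0.97 -0.25]
```

View pics/w15.png

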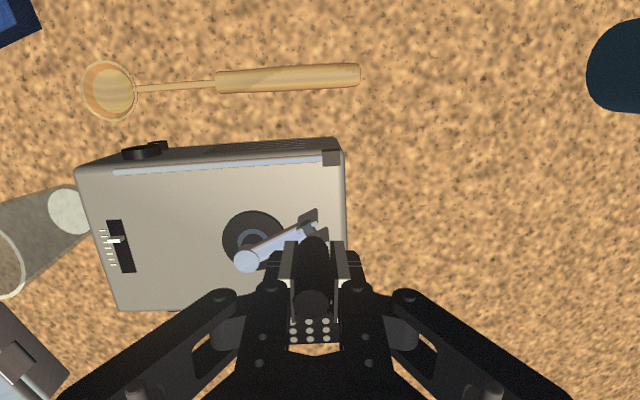

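```bash
python3 -m crank '[[0.012,0,0.0036,0.0095,0],[0.012,0,0.0014,0.0103,0],[0.012,0,0.0,0.0104,0],[0.012,0,-0.0021,0.0103,0],[0.012,0,-0.0043,0.0095,0]]' | grep -E 'tcp|force'
python3 -c "
from h import *
tang();d=snap('wrist','w16'); crop(d,30,130,190,260,5,'w16c')"
```

```text
tcp_pos: [0.5612, -0.0159, 0.1393]
force: [5.6, -0.4, -2.4]
t 12.75 r 51.1 ang -2.28  tool pushes: cw 4.5 out 3.3  Fz -2.4 gap 0.196 cw [-0.76  0.65]
```

View pics/w16.png

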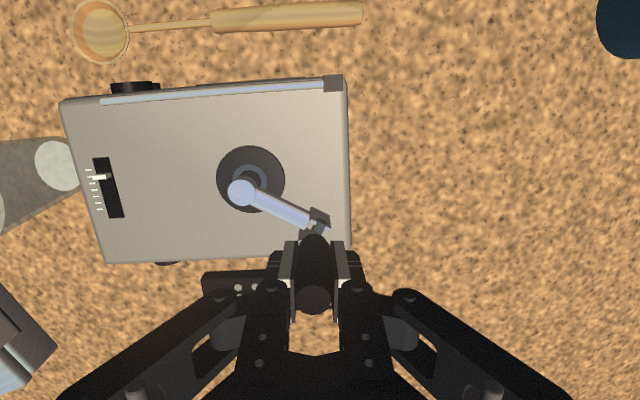

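View pics/w16c.png

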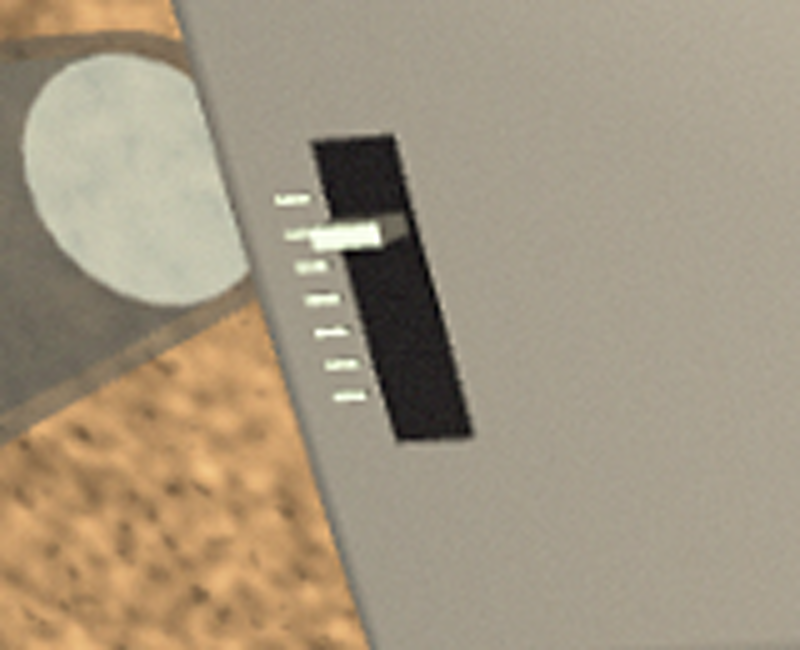

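Gauge reads about 0.025 (tab at the second tick from full), so full is at φ≈9.45. Two more fast calls, then slow down.

```bash
python3 -m crank '[[0.012,0,-0.0061,0.0085,0],[0.012,0,-0.0078,0.007,0],[0.012,0,-0.0091,0.0052,0],[0.012,0,-0.0099,0.0032,0],[0.012,0,-0.0104,0.0011,0]]' | grep -E 'tcp|force'
python3 -c "
from h import *
tang()"
python3 -m crank '[[0.012,0,-0.0104,-0.0011,0],[0.012,0,-0.0099,-0.0032,0],[0.012,0,-0.0091,-0.0052,0],[0.012,0,-0.0078,-0.007,0],[0.012,0,-0.0061,-0.0085,0]]' | grep -E 'tcp|force'
python3 -c "
from h import *
tang();d=snap('wrist','w17'); crop(d,100,60,300,260,4,'w17c')
for k in range(6): circ(8.901+.12*k,.04,3)
tang()"
```

```text
tcp_pos: [0.5453, 0.0333, 0.1393]
force: [3.2, -4.3, -1.3]
t 13.30 r 50.0 ang 2.93  tool pushes: cw 3.5 out 4.0  Fz -1.3 gap 0.194 cw [0.21 0.98]
tcp_pos: [0.5784, 0.0702, 0.1389]
force: [-2.0, -5.1, 1.4]
t 13.80 r 49.8 ang 1.89  tool pushes: cw 3.5 out 4.2  Fz 1.4 gap 0.195 cw [0.95 0.32]
[[0.012,0,-0.001,-0.0017,0],[0.012,0,-0.0009,-0.0018,0],[0.012,0,-0.0008,-0.0019,0]] end phi 9.020999999999999
[[0.012,0,-0.0007,-0.0018,0],[0.012,0,-0.0007,-0.0019,0],[0.012,0,-0.0006,-0.0019,0]] end phi 9.140999999999998
[[0.012,0,-0.0005,-0.0019,0],[0.012,0,-0.0005,-0.002,0],[0.012,0,-0.0003,-0.0019,0]] end phi 9.261
[[0.012,0,-0.0003,-0.002,0],[0.012,0,-0.0002,-0.002,0],[0.012,0,-0.0002,-0.002,0]] end phi 9.380999999999998
[[0.012,0,0.0,-0.002,0],[0.012,0,0.0,-0.002,0],[0.012,0,0.0001,-0.002,0]] end phi 9.501
[[0.012,0,0.0002,-0.002,0],[0.012,0,0.0003,-0.002,0],[0.012,0,0.0004,-0.0019,0]] end phi 9.620999999999999
t 13.85 r 49.5 ang 1.85  tool pushes: cw 1.7 out 2.8  Fz 0.2 gap 0.194 cw [0.96 0.28]
```

View pics/w17.png

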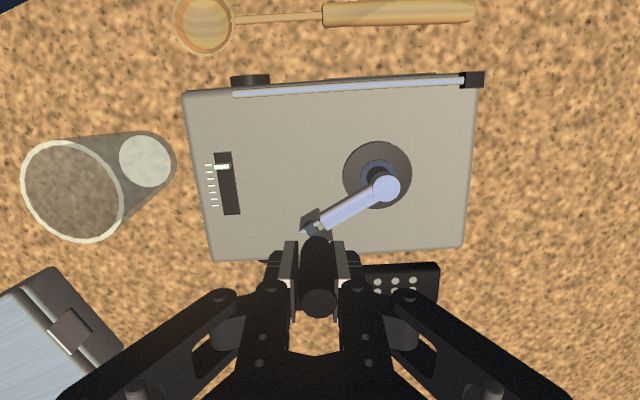

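Gauge is almost full. Now slow 2 mm rows, reading the force after each call.

```bash
T='from h import *;tang()'
python3 -m crank '[[0.012,0,-0.001,-0.0017,0],[0.012,0,-0.0009,-0.0018,0],[0.012,0,-0.0008,-0.0019,0]]' >/dev/null; python3 -c "$T"
python3 -m crank '[[0.012,0,-0.0007,-0.0018,0],[0.012,0,-0.0007,-0.0019,0],[0.012,0,-0.0006,-0.0019,0]]'>/dev/null; python3 -c "$T"
python3 -m crank '[[0.012,0,-0.0005,-0.0019,0],[0.012,0,-0.0005,-0.002,0],[0.012,0,-0.0003,-0.0019,0]]' >/dev/null; python3 -c "$T"
```

```text
t 14.15 r 49.5 ang 1.77  tool pushes: cw 4.2 out 1.4  Fz 1.9 gap 0.193 cw [0.98 0.2 ]
t 14.45 r 49.3 ang 1.63  tool pushes: cw 3.9 out 0.2  Fz 0.6 gap 0.197 cw [1.   0.06]
t 14.75 r 49.3 ang 1.51  tool pushes: cw 4.3 out -1.2  Fz 1.5 gap 0.196 cw [ 1.   -0.06]
```

```bash
T='from h import *;tang()'
python3 -m crank '[[0.012,0,-0.0003,-0.002,0],[0.012,0,-0.0002,-0.002,0],[0.012,0,-0.0002,-0.002,0]]' >/dev/null; python3 -c "$T;d=snap('wrist','w18'); crop(d,120,60,280,220,4,'w18c')"
```

```text
t 15.05 r 49.3 ang 1.38  tool pushes: cw 3.9 out -1.4  Fz 0.7 gap 0.189 cw [ 0.98 -0.19]
```

View pics/w18.png

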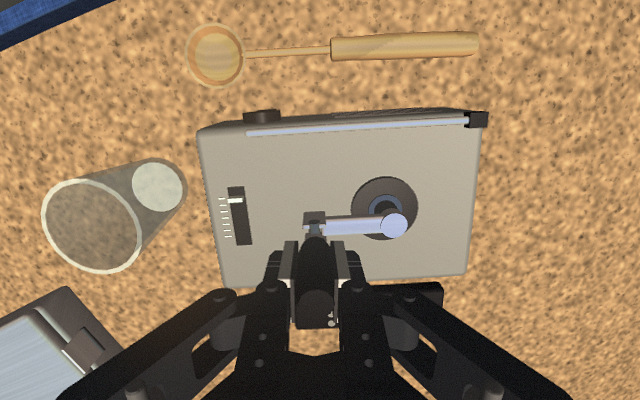

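```bash
T='from h import *;tang()'
python3 -m crank '[[0.012,0,0.0,-0.002,0],[0.012,0,0.0,-0.002,0],[0.012,0,0.0001,-0.002,0]]' >/dev/null; python3 -c "$T"
```

```text
t 15.40 r 49.4 ang 1.28  tool pushes: cw 7.4 out -1.8  Fz 2.8 gap 0.192 cw [ 0.96 -0.29]
```

```bash
python3 -c "
from h import *
for k in range(10): circ(9.62+.12*k,.04,3)"
```

```text
[[0.012,0,0.0005,-0.002,0],[0.012,0,0.0005,-0.0019,0],[0.012,0,0.0006,-0.0019,0]] end phi 9.739999999999998
[[0.012,0,0.0006,-0.0019,0],[0.012,0,0.0008,-0.0019,0],[0.012,0,0.0008,-0.0018,0]] end phi 9.859999999999998
[[0.012,0,0.0008,-0.0018,0],[0.012,0,0.001,-0.0017,0],[0.012,0,0.001,-0.0018,0]] end phi 9.979999999999999
[[0.012,0,0.0011,-0.0016,0],[0.012,0,0.0012,-0.0017,0],[0.012,0,0.0012,-0.0016,0]] end phi 10.099999999999998
[[0.012,0,0.0013,-0.0015,0],[0.012,0,0.0013,-0.0015,0],[0.012,0,0.0014,-0.0014,0]] end phi 10.219999999999999
[[0.012,0,0.0014,-0.0014,0],[0.012,0,0.0016,-0.0013,0],[0.012,0,0.0015,-0.0012,0]] end phi 10.339999999999998
[[0.012,0,0.0016,-0.0012,0],[0.012,0,0.0017,-0.0011,0],[0.012,0,0.0017,-0.0011,0]] end phi 10.459999999999999
[[0.012,0,0.0017,-0.001,0],[0.012,0,0.0018,-0.0009,0],[0.012,0,0.0018,-0.0008,0]] end phi 10.579999999999998
[[0.012,0,0.0019,-0.0008,0],[0.012,0,0.0018,-0.0007,0],[0.012,0,0.0019,-0.0006,0]] end phi 10.699999999999998
[[0.012,0,0.002,-0.0006,0],[0.012,0,0.0019,-0.0004,0],[0.012,0,0.002,-0.0004,0]] end phi 10.819999999999999
```

The force jumped to 7.4 N, so this is probably the stop. Two small rows will confirm.

```bash
T='from h import *;tang()'
python3 -m crank '[[0.012,0,0.0002,-0.001,0],[0.012,0,0,0,0]]' >/dev/null; python3 -c "$T"
python3 -m crank '[[0.012,0,0.0002,-0.001,0],[0.012,0,0,0,0]]' >/dev/null; python3 -c "$T"
```

```text
t 15.60 r 49.3 ang 1.27  tool pushes: cw 7.8 out -2.5  Fz 4.3 gap 0.198 cw [ 0.96 -0.3 ]
t 15.80 r 49.3 ang 1.26  tool pushes: cw 8.9 out -1.4  Fz 4.3 gap 0.191 cw [ 0.95 -0.31]
```

```bash
T='from h import *;tang()'
python3 -m crank '[[0.012,0,0.0004,-0.0015,0],[0.012,0,0,0,0]]' >/dev/null; python3 -c "$T"
python3 -m crank '[[0.012,0,0.0003,-0.001,0],[0.012,0,0,0,0],[0.012,0,0,0,0]]' >/dev/null; python3 -c "$T"
python3 -m crank '[[0.012,0,0,0,0],[0.012,0,0,0,0],[0.012,0,0,0,0],[0.012,0,0,0,0],[0.012,0,0,0,0]]' >/dev/null; python3 -c "$T;d=snap('wrist','w19'); crop(d,120,100,320,300,4,'w19c'); print(manip.sense()['ft_torque'])"
```

```text
t 16.00 r 49.3 ang 1.24  tool pushes: cw 9.9 out -3.2  Fz 5.8 gap 0.192 cw [ 0.95 -0.32]
t 16.30 r 49.3 ang 1.23  tool pushes: cw 10.7 out -3.8  Fz 4.8 gap 0.193 cw [ 0.94 -0.33]
t 16.80 r 49.3 ang 1.23  tool pushes: cw 10.5 out -2.6  Fz 3.8 gap 0.192 cw [ 0.94 -0.33]
[ 1.24089353e+00  1.74769992e+00 -1.56800311e-03]
```

View pics/w19.png

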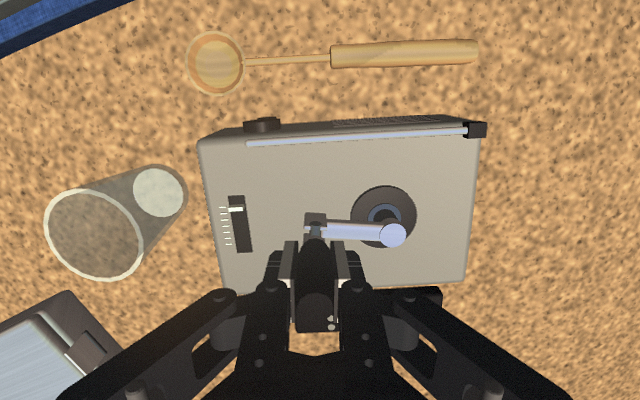

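View pics/w19c.png

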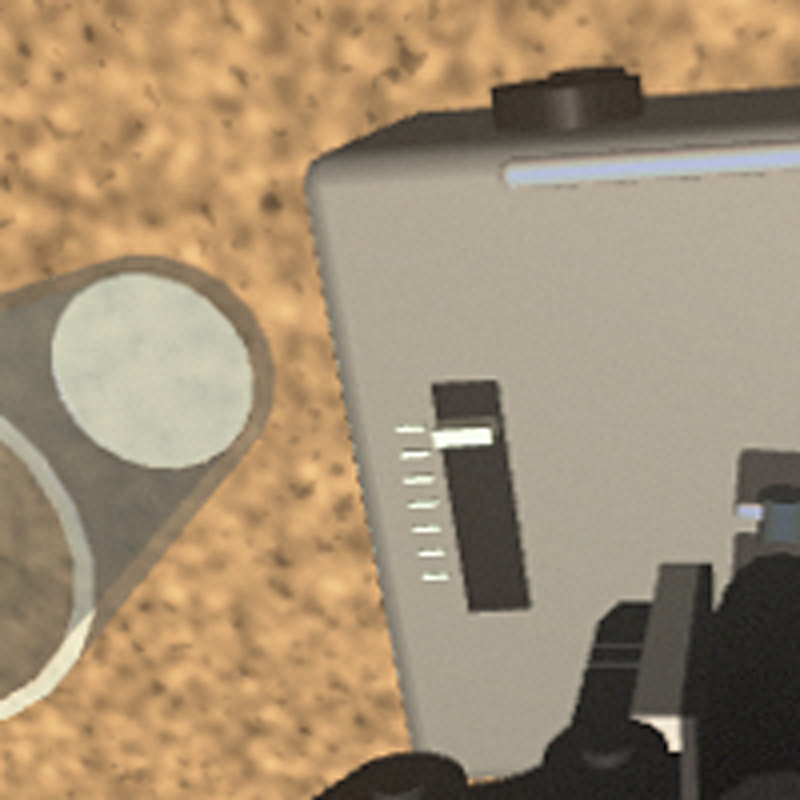

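Gauge is at the full tick. The clockwise force holds at 10.5 N with no motion (0.52 Nm, twist about 0.087), so it is firmly on the stop. I'll ease off, then release.

```bash
T='from h import *;tang()'
python3 -m crank '[[0.012,0,-0.0007,0.002,0],[0.012,0,-0.0007,0.002,0],[0.012,0,-0.0005,0.0015,0],[0.012,0,0,0,0]]' >/dev/null; python3 -c "$T"
python3 -m crank '[[0.04,0,0,0,0],[0.06,0,0,0,0],[0.06,0,0,0,0]]' >/dev/null; python3 -c "$T;d=snap('wrist','w20'); crop(d,190,190,430,370,3,'w20c')"
```

```text
t 17.25 r 49.5 ang 1.29  tool pushes: cw 5.8 out -0.0  Fz 1.3 gap 0.191 cw [ 0.96 -0.27]
t 17.55 r 49.8 ang 1.23  tool pushes: cw -0.5 out -0.1  Fz 0.6 gap 0.689 cw [ 0.94 -0.34]
```

View pics/w20c.png

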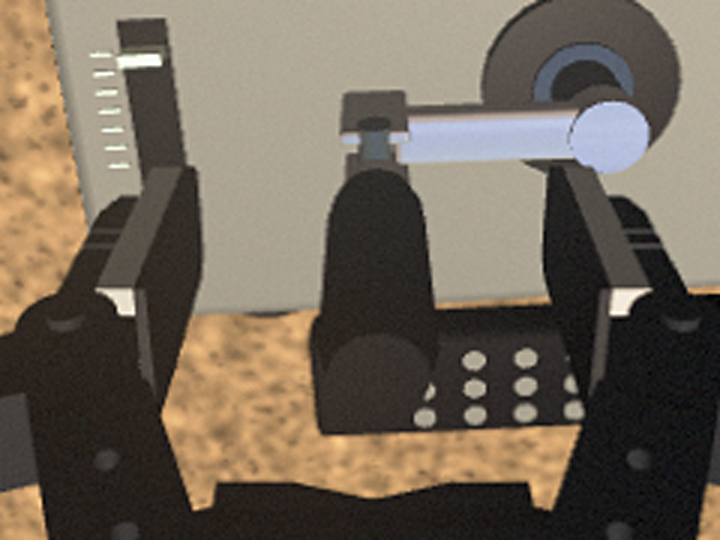

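```bash
python3 -c "
from h import *
d=load('w20'); f=lambda x,y:(190+(x+.5)/3-.5,190+(y+.5)/3-.5)
hub=atz(d,*f(609,137),.105); arm=atz(d,*f(405,140),.105); o=(arm-hub)[:2]; o/=np.linalg.norm(o); print('hub',hub,'dir',o,np.arctan2(o[1],o[0]))
for a in (1.15,1.2,1.25,1.3):
  o=np.r_[np.cos(a),np.sin(a)]; piv=np.append(HUB+.05*o,.116); print(a,piv,((proj(d,[np.append(HUB,.105),np.append(HUB+.035*o,.105),piv,piv+[0,0,.063]])-190)*3).round(0).tolist())
y=toolR()[:2,1]; print('tool y ang',np.arctan2(y[1],y[0])); plan([0.61,.0705,.139])
"
```

```text
hub [0.59434075 0.02322036 0.105     ] dir [0.21247672 0.97716613] 1.3566874703398664
1.15 [0.61469437 0.0686382  0.116     ] [[609.0, 136.0], [450.0, 108.0], [380.0, 117.0], [384.0, 315.0]]
1.2 [0.61238789 0.06960195 0.116     ] [[609.0, 136.0], [448.0, 115.0], [378.0, 128.0], [381.0, 330.0]]
1.25 [0.61003612 0.07044923 0.116     ] [[609.0, 136.0], [447.0, 123.0], [377.0, 140.0], [379.0, 345.0]]
1.3 [0.60764494 0.07117791 0.116     ] [[609.0, 136.0], [446.0, 130.0], [376.0, 151.0], [378.0, 360.0]]
tool y ang -1.7981367517458855
t 17.6 tcp [0.6106 0.07   0.1399] F [-0.3 -0.2  0.5] gap 0.701 
tool delta [ 0.0009 -0.0003  0.0006] | 0.001 yaw None q6 1.73
```

```bash
python3 -m crank '[[0.06,0,-0.0005,0.0048,0],[0.06,0,0,0,-0.15],[0.06,0,0,0,-0.15],[0.06,0,0,0,-0.15],[0.06,0,0,0,-0.15]]' >/dev/null
python3 -m crank '[[0.06,0,0,0,-0.15],[0.06,0,0,0,-0.15],[0.06,0,0,0,-0.15],[0.06,0,0,0,-0.15],[0.06,0,0,0,-0.15]]' > /dev/null
python3 -m crank '[[0.06,0,0,0,-0.06],[0.06,0,0,0,0]]' 
python3 -c "
from h import *
plan([0.606,.0716,.139],[0.972,-.234]); d=snap('wrist','w21')"
```

```text
t: 18.8
tcp_pos: [0.6043, 0.0721, 0.1395]
tool_rot: [0.587, 0.394, -0.587, 0.394]
force: [1.2, 0.5, 0.3]
finger_gap: 0.704
t 18.8 tcp [0.6043 0.0721 0.1395] F [1.2 0.5 0.3] gap 0.704 
tool delta [ 0.0005  0.0017 -0.0002] | 0.002 yaw [np.float64(-0.1518416606487305), np.float64(-0.1518416606487306)] q6 0.32
```

View pics/w21.png

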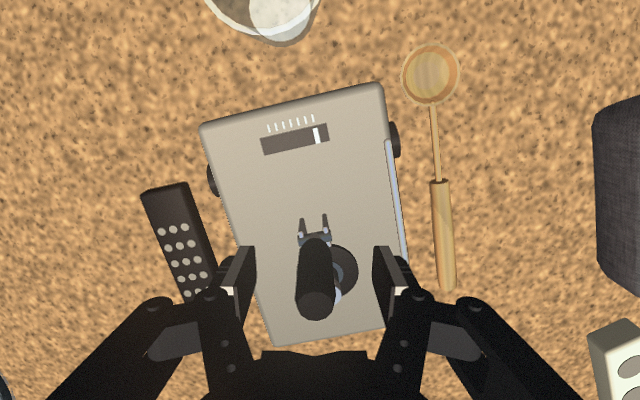

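```bash
python3 -m crank '[[0.06,0,0.0017,0,0],[0.06,0,0,0,-0.15],[0.03,0,0,0,0]]' >/dev/null
python3 -m crank '[[0.012,0,0,0,0],[0.012,0,0,0,0],[0.012,0,0,0,0],[0.012,0,0,0,0]]' 25
python3 -c "
from h import *
plan([0.606,.0716,.139],[0.972,-.234]); tang(); d=snap('wrist','w22')"
```

```text
t: 19.55
tcp_pos: [0.6055, 0.0716, 0.1395]
tool_rot: [-0.556, -0.437, 0.556, -0.437]
force: [-0.9, 1.5, 1.9]
finger_gap: 0.202
t 19.55 tcp [0.6055 0.0716 0.1395] F [-0.9  1.5  1.9] gap 0.202 
tool delta [ 0.0005  0.0005 -0.0001] | 0.001 yaw [np.float64(-0.002479077706158961), np.float64(-0.0024790777061589734)] q6 0.17
t 19.55 r 49.9 ang 1.34  tool pushes: cw 1.2 out -1.3  Fz 1.9 gap 0.202 cw [ 0.97 -0.23]
```

View pics/w22.png

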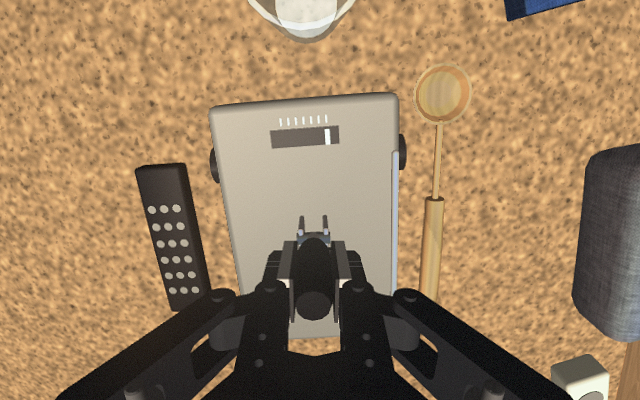

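```bash
python3 -m crank '[[0.012,0.0005,0,0.0063,0],[0.012,0.0015,0,0.0061,0],[0.012,0.0024,0,0.0058,0],[0.012,0.0033,0,0.0053,0],[0.012,0.0041,0,0.0048,0]]'
python3 -c "
from h import *
tang(); d=snap('wrist','w23')"
```

```text
t: 20.1
tcp_pos: [0.6001, 0.0451, 0.1292]
tool_rot: [0.557, 0.437, -0.555, 0.437]
force: [-1.5, 3.4, 8.5]
finger_gap: 0.199
t 20.10 r 22.9 ang 1.31  tool pushes: cw 2.3 out -2.9  Fz 8.5 gap 0.199 cw [ 0.97 -0.25]
```

View pics/w23.png

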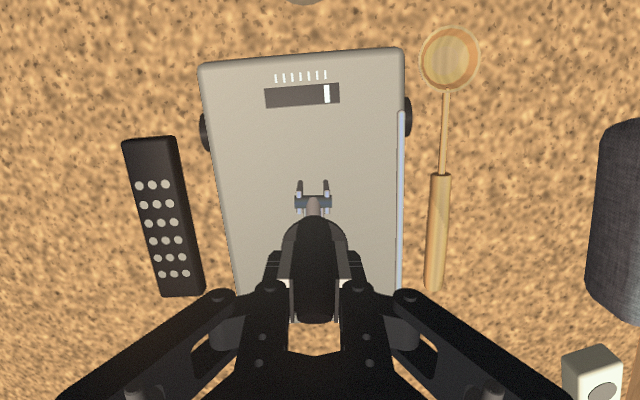

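```bash
python3 -m crank '[[0.012,0.0048,0,0.0041,0],[0.012,0.0053,0,0.0033,0],[0.012,0.0058,0,0.0024,0],[0.012,0.0061,0,0.0015,0],[0.012,0.0063,0,0.0005,0]]'
python3 -c "
from h import *
tang(); d=snap('wrist','w24')"
```

```text
t: 20.65
tcp_pos: [0.5968, 0.0295, 0.1008]
tool_rot: [-0.555, -0.436, 0.556, -0.439]
force: [-4.3, -8.7, 9.8]
finger_gap: 0.201
t 20.65 r 7.0 ang 1.20  tool pushes: cw 0.8 out 9.6  Fz 9.8 gap 0.201 cw [ 0.93 -0.37]
```

View pics/w24.png

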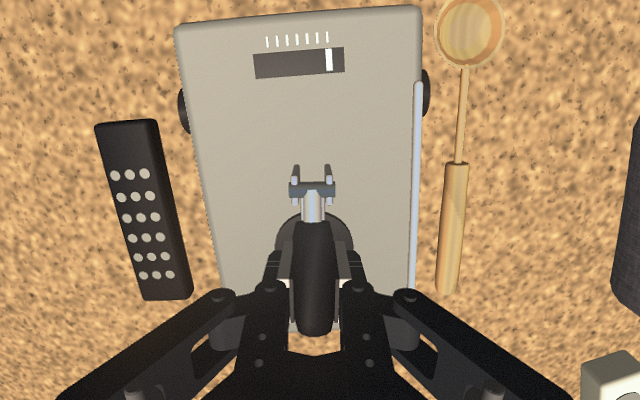

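```bash
python3 -m crank '[[0.03,0,0,0,0],[0.05,0,0,0,0],[0.05,-0.03,0,0,0],[0.05,-0.03,0,0,0],[0.0,0,0,0,0]]'
python3 -c "
from h import *
d=snap('wrist','w25')
o=np.array([.2336,.9723]); piv=HUB+.05*o
plan(np.append(piv-.052*o,.14),[0.972,-.234]); "
```

```text
t: 21.2
tcp_pos: [0.5998, 0.0325, 0.1632]
tool_rot: [0.558, 0.435, -0.553, 0.439]
force: [1.1, 0.2, -0.8]
finger_gap: 0.43
t 21.25 tcp [0.5983 0.0326 0.1613] F [-0.9 -0.2  0.3] gap 0.341 
tool delta [ 0.0213 -0.0017  0.0123] | 0.025 yaw [np.float64(-0.0015003337298515884), np.float64(-0.0015003337298516428)] q6 0.11
```

View pics/w25.png

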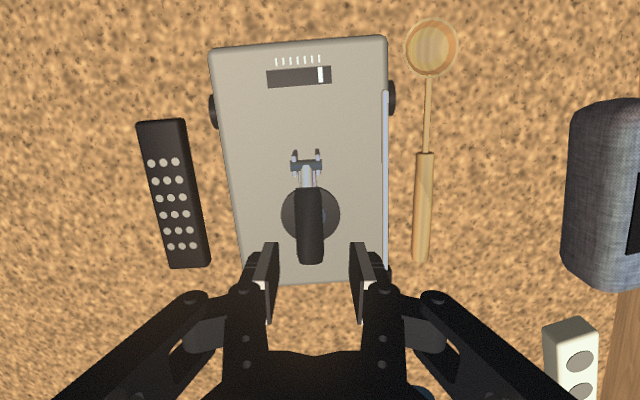

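```bash
python3 -c "
from h import *
d=load('w25')
for v in (195,205,215,225,235,245,252,258,262):
  P=np.array([px(d,u,v) for u in range(302,318)]); k=P[:,2].argmax(); print(v,P[k].round(4),np.linalg.norm(P[k][:2]-(HUB+.05*np.array([.2336,.9723]))).round(4))"
python3 -m crank '[[0.0,0,-0.001,0.011,0],[0.0,0.01,0,0,0],[0.0,0,0,0,0],[0.0,0,0,0,0]]'
```

```text
195 [0.5985 0.0577 0.1295] 0.0158
205 [0.6001 0.0516 0.1321] 0.0208
215 [0.5993 0.0457 0.1335] 0.0268
225 [0.5985 0.0401 0.1357] 0.0324
235 [0.5958 0.0343 0.1367] 0.0386
245 [0.595  0.0287 0.1388] 0.0443
252 [0.5923 0.0253 0.1404] 0.0482
258 [0.5931 0.0209 0.1405] 0.0523
262 [0.5912 0.0185 0.1405] 0.0551
t: 21.65
tcp_pos: [0.592, 0.022, 0.1477]
tool_rot: [-0.555, -0.438, 0.557, -0.436]
force: [1.1, -0.0, -0.2]
finger_gap: 0.001
```

```bash
python3 -m crank '[[0.0,0.006,0.0018,0,0],[0.0,0.006,0,0,0],[0.0,0.005,0,0,0],[0.0,0.003,0,0,0],[0.0,0,0,0,0]]' | grep -E 'tcp|force'
python3 -m crank '[[0.0,0.001,0,0,0],[0.0,0,0,0,0]]' | grep -E 'tcp|force'
python3 -m crank '[[0.0,0.001,0,0,0],[0.0,0,0,0,0]]' | grep -E 'tcp|force'
python3 -m crank '[[0.0,0.001,0,0,0],[0.0,0,0,0,0]]' | grep -E 'tcp|force'
```

```text
tcp_pos: [0.5944, 0.0217, 0.1287]
force: [0.7, -0.9, 0.1]
tcp_pos: [0.5946, 0.0217, 0.1283]
force: [0.2, -0.3, 0.2]
tcp_pos: [0.5947, 0.0216, 0.1274]
force: [-0.5, 0.8, 0.3]
tcp_pos: [0.5948, 0.0214, 0.1263]
force: [-0.2, -0.6, 1.2]
```

```bash
for i in 1 2 3; do python3 -m crank '[[0.0,0.001,0,0,0],[0.0,0,0,0,0]]' | grep -E 'tcp|force'; done
```

```text
tcp_pos: [0.5948, 0.0215, 0.1252]
force: [-0.0, -0.8, 1.3]
tcp_pos: [0.595, 0.0214, 0.1246]
force: [0.2, -1.4, 2.6]
tcp_pos: [0.5955, 0.0213, 0.1242]
force: [0.1, -1.2, 5.5]
```

Firm contact at z≈0.1245, which is the flat height (0.125). One more millimetre, then lift off and look.

```bash
python3 -m crank '[[0.0,0.001,0,0,0],[0.0,0,0,0,0],[0.0,0,0,0,0]]' | grep -E 'tcp|force'
python3 -m crank '[[0.0,-0.02,0,0,0],[0.0,-0.03,0,0,0],[0.0,-0.03,0,0.03,0],[0,0,0,0.03,0],[0,0,0,0,0]]'
python3 -c "
from h import *
d=snap('wrist','w26'); crop(d,230,100,400,300,3.5,'w26c')
o=np.array([.2336,.9723]); piv=HUB+.05*o
for r in (.02,.03,.04,.05,.055,.06):
  u,v=proj(d,np.append(piv-r*o,.125))[0]; print(r,u.round(),v.round(),[px(d,u+k,v)[2].round(4) for k in (-3,0,3)])
"
```

```text
tcp_pos: [0.5959, 0.0213, 0.1238]
force: [-0.5, -1.5, 9.4]
t: 24.15
tcp_pos: [0.5803, -0.0392, 0.2031]
tool_rot: [0.557, 0.436, -0.556, 0.437]
force: [0.4, 0.7, 0.0]
finger_gap: -0.001
0.02 313.0 76.0 [np.float64(0.1232), np.float64(0.1228), np.float64(0.1238)]
0.03 313.0 92.0 [np.float64(0.1234), np.float64(0.1238), np.float64(0.1234)]
0.04 313.0 107.0 [np.float64(0.1232), np.float64(0.1243), np.float64(0.124)]
0.05 313.0 122.0 [np.float64(0.1241), np.float64(0.123), np.float64(0.124)]
0.055 313.0 129.0 [np.float64(0.1239), np.float64(0.1242), np.float64(0.1243)]
0.06 313.0 136.0 [np.float64(0.1222), np.float64(0.1227), np.float64(0.1238)]
```

View pics/w26.png

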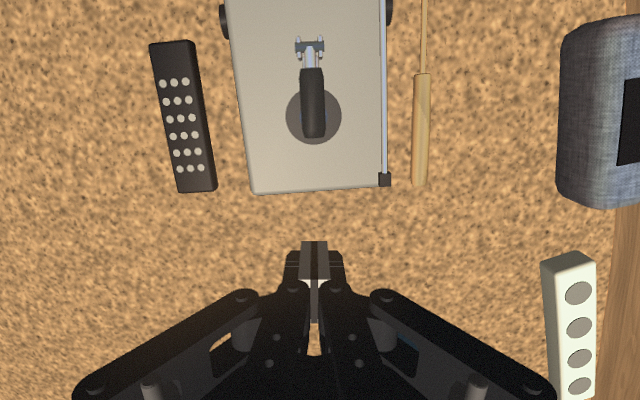

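View pics/w26c.png

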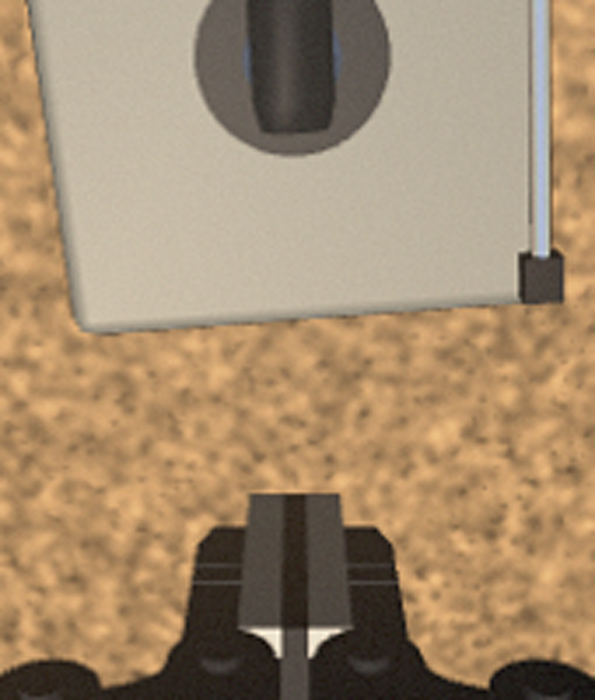

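```bash
python3 -m crank '[[0.0,-0.02,0,0.04,0],[0.0,-0.02,0,0.04,0],[0.0,0,0,0,0]]'
python3 -c "
from h import *
d=load('w26')
for a in (1.28,1.31,1.335,1.36):
  o=np.r_[np.cos(a),np.sin(a)]; p=HUB+.05*o; print(a,proj(d,[np.append(p,.116),np.append(p-.03*o,.125),np.append(p-.06*o,.125)]).round(1).tolist())
crop(d,270,20,350,150,5,'w26e')
t=snap('top','topF'); crop(t,255,100,355,185,8,'topFc'); s=snap('scene','sceneF'); print(manip.sense()['t'],manip.sense()['force'])
w=snap('wrist','w27')"
```

```text
t: 24.5
tcp_pos: [0.5628, -0.1179, 0.244]
tool_rot: [0.557, 0.434, -0.556, 0.438]
force: [-0.4, 0.6, 0.2]
finger_gap: -0.002
1.28 [[316.4, 46.6], [314.4, 91.9], [312.3, 135.8]]
1.31 [[314.3, 46.5], [313.5, 91.9], [312.7, 135.8]]
1.335 [[312.4, 46.5], [312.7, 91.9], [313.1, 135.8]]
1.36 [[310.6, 46.5], [312.0, 91.9], [313.4, 135.8]]
24.6 [-0.92561795  0.46241426 -0.96395765]
```

View pics/w26e.png

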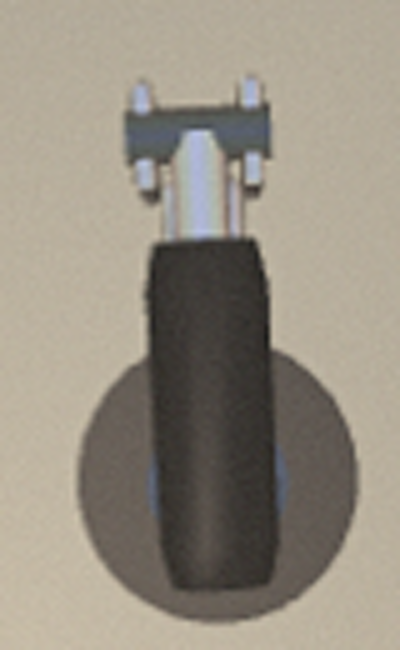

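View pics/topF.png

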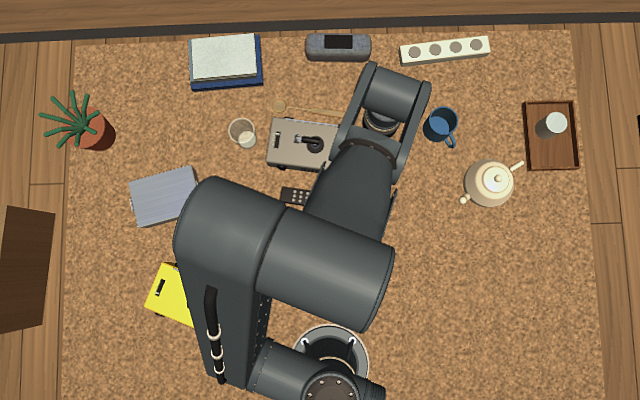

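View pics/sceneF.png

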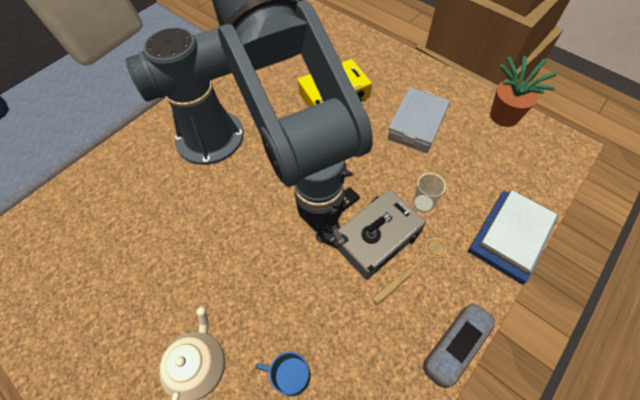

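View pics/topFc.png

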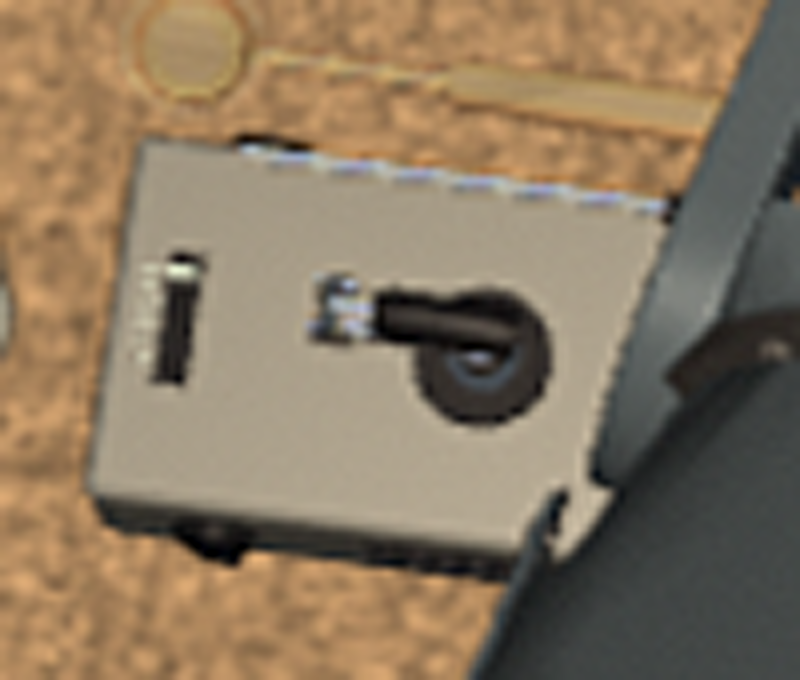

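```bash
python3 -c "
from h import *
a,b=load('top0')['image'],load('topF')['image']
D=cv2.absdiff(a,b).max(2)
for n,(u0,v0,u1,v1) in dict(tumbler=(225,115,260,150),spoon=(270,95,335,118),lunchbox=(125,163,180,228),teapot=(458,155,525,210),mug=(435,103,462,150),remote=(280,184,304,205)).items(): print(n,D[v0:v1,u0:u1].max(),(D[v0:v1,u0:u1]>40).sum())
s=manip.sense(); print(s['t'],s['force'].round(1),s['qd'].round(3)); manip.sign_off()"
```

```text
tumbler 13 0
spoon 13 0
lunchbox 131 35
teapot 15 0
mug 13 0
remote 117 14
24.65 [-0.8  0.4 -0.1] [ 0.019  0.008  0.012 -0.006  0.    -0.003]
the job is handed in; nothing more can be done
```

The radio is wound to its stop, the handle is folded flat again, and I handed the job in at t = 24.65 s with the gripper clear of everything.

- **Raising the handle:** It stood at about 89–90° by camera, and more outward push raised the force without moving it. My first lift stopped about 17° short. I pushed it to about 82°, then regripped and pushed it out to the upright stop.
- **Winding:** I cranked clockwise for about 9.5 rad at about 4 N. The force then rose steadily, and I held about 10.5 N with no motion for roughly 0.5 s (0.52 Nm, an estimated twist of 0.087). The gauge tab was at its full mark.
- **Folding down:** The gripped arc left the handle about 17° up, so I pressed it down with the closed fingers until firm contact at 9.4 N. Depth along the sleeve then read level, at 0.1235 ± 0.001 m against 0.125 m expected.

**Last checks:**
- The gauge tab still showed full.
- **Crank angle:** The arm read about 1.37 rad in the picture, against my earlier 1.335 rad. That could be measuring error or up to 0.03 rad of unwinding.
- **Other things on the table:** The tumbler, spoon, teapot and mug showed no change between the first and last top views. The lunchbox and remote windows each differed by a few pixels. I think that is the robot arm cutting across those windows in the last picture, but I did not check it separately. Both look in place in the scene view.

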